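Put the exposed film away and crank the film safe shut

ROBOT

A 6-joint arm with a two-finger parallel gripper is mounted at the origin on a cart in front of the work surface, level with it; the furniture and walls round the work are solid. World frame = base frame: x ahead of the robot, y to its left, z up, the work surface at z = 0. Lengths are in m, angles in rad, forces in N, time in s.
With the tool pointing down it reaches from about 0.325 to 0.775 m from the base axis. Payload 9.3 kg.
Tool frame: the origin (TCP) lies between the finger pads; the fingertips stand 11 mm ahead of it and the grasp point (between the pads) lies 8 mm behind it (tcp_to_tips is the distance from the TCP to the fingertips, in m); z points along the fingers, y is the line along which they close (so a half turn about z gives the same grasp; the last joint's range is limited). The gripper opens to 85 mm and grips with 20 to 120 N. Pads are 22 mm wide; open, the fingers measure 114 mm over their backs; the gripper's body (76 mm by 85 mm) begins 54 mm behind the grasp point. The pads swing forward as they close: fully open they stand 13 mm farther back than shut.
Start: joints at [-1.452, 0.259, 0.021, 1.334, 0, 1.418], TCP at [0.148, -0.53, 0.202] pointing down, gripper open.
Joint ranges: [-3.04, 3.04], [-0.91, 1.82], [-1.04, 1.36], [-1.92, 1.95], [-1.52, 1.45], [-3.14, 3.14]. Speed limits (rad/s): [2.22, 2.22, 2.79, 3.14, 3.14, 3.14].

INTERFACE

Orientations are given as a unit quaternion [w, x, y, z].
In Python, from station import get_state, grab_frame, sign_off, tcp_to_tips gives the robot as it stands.
- The arm moves only by the tool step_arm, never from a script. Its argument "increments" is a list of rows, each a list of 2 entries, a list of its own where there are three numbers: the shift along the tool's x, y, z in m, then the turn, a rotation vector about the tool's x, y, z in rad. A call has exactly 5 rows; each row shifts and turns the commanded pose from where the row before left it, along the tool's axes as they then stand; what a row does not reach is not made up. A row lasts 1/10 s, in which the tool goes at most 50 mm and 8.59 degrees, less where a joint would pass 70% of its speed; a pose out of reach is approached as far as the arm can. A call is refused whole if a number of a shift passes 0.05 or a number of a turn 0.15, either way. A call with a gripper value outside its range is refused whole. "hand" is the closure, from 0 (fully open) to 1 (shut), set as the call begins (left out, the last holds). The fingers move at their own pace and stop on an object; "grip_force" is the grip in N (left out, the last holds). Time passes only in rows, so rows that do not move let the fingers close, or fill a call up. It gives the time, the measured TCP pose, the force, the opening and the grip force at its end, in the units of the state.
- get_state(): the state, without advancing time (a new reading comes with each control period).
- grab_frame(name): name is "side" or "top"; returns a dict with "pixels" (400x640x3 uint8, red, green, blue), "mtx" (3x3 intrinsics, pixels), "dist_coeffs" ([k1, k2, p1, p2, k3] as OpenCV has them; the pictures are not rectified), "view" (4x4, takes a point from world to camera coordinates). Camera axes: x right, y up, looking along -z (the intrinsics and any distortion apply to the point x, -y, -z); pixel columns grow to the right and rows downward; lengths in m; the calibration is good to about 2 mm. A picture is of the moment at which its call begins. There is no depth.
- sign_off(): hands the job in; it is judged then, once.
The state is a dict: "time_s": time; "q": joint angles; "joint_velocities": joint speeds; "joint_torque": joint torques, N m; "tcp_pos": TCP position; "eef_rot": TCP orientation; "wrist_force": force on the tool from outside, world axes, zero at the start; "ft_torque": the same for the moment, N m; "gripper_width": opening from 0.0 (shut) to 1.0 (fully open); "gripper_force": force on a finger pad.
Only numpy, scipy, OpenCV 4.12 (cv2) and the standard library are available. Lean on these libraries where they do the work, as an engineer would, in place of code of your own. Each camera call takes 0.05 s, during which the arm holds its last target. There are 200 camera calls.

TASK

Stand the orange-lidded film can upright in the open bay of the film safe. Then swing the folded crank handle up until it stands, before turning anything, crank the wheel clockwise with it until the shutter is fully shut, and fold the handle back down flat. Move the shutter only with the crank, never by pushing it directly, and leave everything else on the table where it stands.

Things in the scene. Friction and masses are not known exactly. Their poses are not given: they have to be found in the camera images.
- safe: film safe, grey box fixed to the table, 130 (x) x 250 (y) x 82 mm high; origin at the centre of its underside. Its +y half is the open bay, inside 120 (x) x 116 mm (y 4 to 120 mm), walls 5 mm thick, 78 mm high, inner floor at z = 6 mm. A blue cover (top z = 82 mm) on the -y half carries the crank wheel; the shutter slides out from under it at z = 66 to 70 mm
- bay_floor (a point): good standing place on the bay's inner floor, at x = 0, y = 78, z = 6 mm in the safe's frame, clear of the open shutter
- crank_axis (a point): centre of the crank wheel's upper face, on its vertical axis; at x = 0, y = -62.5, z = 98 mm in the safe's frame. The aluminium wheel is 100 mm in diameter and 10 mm thick
- crank (a joint): angle of the crank wheel, 0 to 8.0 rad (starts at 0 to 1.2), growing clockwise seen from above; 14 mm of shutter a radian. The handle's hinge lies 42 mm from the wheel's axis and 12 mm above the wheel's upper face, in the direction (pi - crank), counterclockwise from the safe's x axis. It stays where it is left; turning takes about 4 N at the handle
- handle (a joint): fold angle of the handle about its horizontal, tangential hinge: 0 = folded flat across the wheel over its centre, 1.57 = standing upright, stop at 1.6 rad; it starts at 0 to 0.2 rad. A stiff hinge (0.05 N m): it stays at any angle
- handle_end (a point): free end of the handle, on its axis, 66 mm from the hinge; the black grip is 15 to 17 mm thick, and lies 3.5 mm above the wheel's face when folded
- heel (a point): centre of the red ball, 13 mm in diameter, on the handle's heel: 24 mm from the hinge on a short stalk that, with the handle folded, rises outward at 38 degrees (18.9 mm farther out and 14.8 mm higher than the hinge). Pressing it down, following its arc outward and down past the wheel's rim, tips the handle up
- shutter (a joint): travel of the shutter, 0 = open to 0.112 m = fully shut; geared to the crank (0.014 m a radian)
- shutter_edge (a point): middle of the shutter's leading edge, with an orange lip 10 mm high; it moves to the safe's +y as the shutter shuts, from y = 10 to y = 122 mm
- film_can_c: the film can to put away: black with a pale label and an orange lid, 34 mm in diameter, 51 mm high; origin at the centre of its underside, z up. It stands on one of three places, swapped with the other cans
- film_can_a: bystander: film can, black with a grey lid, 34 mm in diameter, 51 mm high; origin at the centre of its underside
- film_can_b: bystander: film can, white with a black lid, 34 mm in diameter, 51 mm high; origin at the centre of its underside
- loupe: bystander: loupe, 47 mm in diameter, 42 mm high; origin at the centre of its underside
- film_reel: bystander: white film reel, 69 mm in diameter, 43 mm high; origin at the centre of its underside
- bottle_wetting: bystander: small brown bottle with a white cap, 43 mm in diameter, 82 mm high; origin at the centre of its underside
- spool_120: bystander: black spool on end, 25 mm in diameter, 63 mm high; origin at the centre of its underside
- bottle_fixer: bystander: brown bottle with a black cap standing behind the safe, 62 mm in diameter, 115 mm high; origin at the centre of its underside

How it is judged:
On the way, in this order (a step that is already met when the one before it is completed fails the run):
1. the orange-lidded can stands upright in the bay, let go, the crank not yet turned (x of film_can_c in the frame of safe between -0.06 and 0.06 m and y of film_can_c in the frame of safe between 0.004 and 0.12 m and z of film_can_c in the frame of safe between 0 and 0.012 m and angle between film_can_c's own z axis and vertical below 0.15 rad and contact force between the fingers and film_can_c below 0.1 N and distance of shutter_edge from where it was at the start of the episode below 0.012 m), for 0.2 s.
2. the handle stands up, the crank not yet turned (value of joint handle above 1.3 rad and distance of shutter_edge from where it was at the start of the episode below 0.012 m), for 0.1 s.
3. the shutter is shut, the handle still standing (value of joint shutter above 0.107 m and value of joint handle above 1.1 rad), for 0.1 s.
At the end, for the whole second after the job is handed in: the orange-lidded can stands upright (within 0.15 rad) on the bay's floor inside the safe, at rest; the shutter is shut to within 5 mm; the handle is folded down to within 0.15 rad of flat (x of film_can_c in the frame of safe between -0.06 and 0.06 m and y of film_can_c in the frame of safe between 0.004 and 0.12 m and z of film_can_c in the frame of safe between 0 and 0.012 m and angle between film_can_c's own z axis and vertical below 0.15 rad and value of joint shutter above 0.107 m and value of joint handle below 0.15 rad and linear speed of film_can_c below 0.02 m/s); the robot touches nothing.
It fails at once if a bystander is moved more than 30 mm or tipped over (distance of any of film_can_a, film_can_b, loupe, film_reel, bottle_wetting, spool_120, bottle_fixer from where it was at the start of the episode above 0.03 m or angle between any of film_can_a, film_can_b, loupe, film_reel, bottle_wetting, spool_120, bottle_fixer's own z axis and vertical above 0.5 rad).
It fails at once if the robot pushes the shutter itself (contact force between any of the arm, the fingers and shutter above 3 N).
It also fails if it takes over 72 s, if anything falls off the work surface, if the arm or the gripper's body presses on something with over 40 N, if the wrist force passes 120 N, or if a joint passes its speed limit or range.

## Working session

There is one attempt and no reset: what is moved stays moved. The work goes in short steps, Python scripts to look and compute and a tool call to move; the robot and the scene stay as the last step left them, time stands still between calls to the robot, and variables do not carry over. Pictures are saved under pics/ and viewed, at most 10 in all, crops included, and the job is handed in when it is done.

Besides the shell and the picture viewer there is one more tool, called after "Request:" in YAML: its name, and indented under it one key for each argument. step_arm: Moves the arm, as the interface text tells. Its arguments: {"type":"object","properties":{"increments":{"type":"array"},"hand":{"type":"number"},"grip_force":{"type":"number"}},"required":["increments"]}

```bash
mkdir -p pics; ls; python3 - <<'E'
from station import *
import cv2,numpy as np
s=get_state();print(s, tcp_to_tips)
for n in("top","side"):
    f=grab_frame(n);cv2.imwrite(f"pics/{n}0.png",f["pixels"][:,:,::-1]);np.savez(f"{n}0.npz",**{k:np.array(v) for k,v in f.items()})
    print(n,f["mtx"],f["dist_coeffs"],f["view"])
E
```

```text
pics
{'time_s': 0.0, 'q': array([-1.45159656e+00,  2.59185827e-01,  2.07939684e-02,  1.33372043e+00,
       -1.35774751e-05,  1.41820504e+00]), 'joint_velocities': array([-0.00100781,  0.00145225,  0.00085788, -0.00043517,  0.00207262,
       -0.00044968]), 'joint_torque': array([ 1.23521269e-03, -5.55644917e+01,  3.44523883e+01,  1.37663225e-02,
       -7.15780357e-05, -1.18148537e-05]), 'tcp_pos': array([ 0.14760966, -0.52949755,  0.20178234]), 'eef_rot': array([-6.58002585e-04,  9.90780189e-01,  1.35477615e-01,  4.19719172e-06]), 'wrist_force': array([-0.84946518,  0.10784534,  0.70290374]), 'ft_torque': array([ 0.03219753, -0.0132094 ,  0.0193538 ]), 'gripper_force': 0.0, 'gripper_width': 1.0008204433742482} 0.011
top [[513.19133452   0.         327.43520115]
 [  0.         513.19133452 199.42211267]
 [  0.           0.           1.        ]] [-0.15780983  0.          0.          0.          0.        ] [[ 0.00876603 -0.99993347 -0.00749749 -0.02037297]
 [ 0.92606999  0.00528939  0.37731471 -0.5487042 ]
 [-0.37724995 -0.01025075  0.92605475 -1.74133794]
 [ 0.          0.          0.          1.        ]]
side [[375.90687328   0.         320.64146865]
 [  0.         375.90687328 198.39109432]
 [  0.           0.           1.        ]] [-0.07455822  0.          0.          0.          0.        ] [[-0.99692945 -0.07639399 -0.01719414  0.52951072]
 [ 0.01999507 -0.46065131  0.88735594 -0.12858433]
 [-0.07570916  0.88428747  0.46076436 -1.11457267]
 [ 0.          0.          0.          1.        ]]
```

View pics/top0.png

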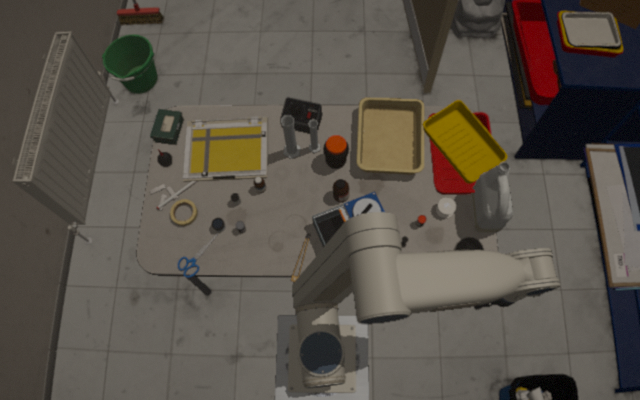

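View pics/side0.png

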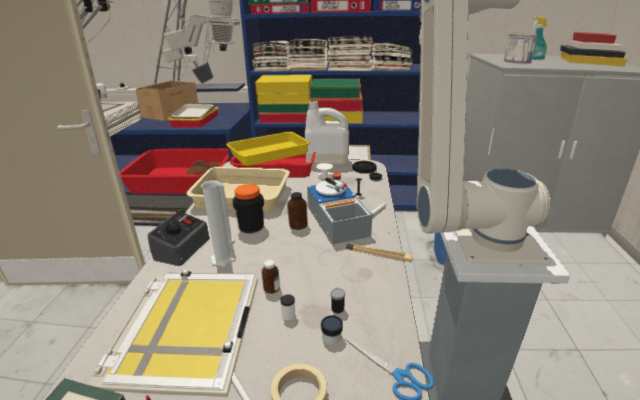

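The top view shows the safe at about (350,215), with its blue cover towards the right, partly hidden by the arm. The orange lid is at about (422,220). The side view shows the safe at (340,205), with the can behind it. Next I'll crop these and measure.

```bash
cat > h.py <<'E'
import numpy as np,cv2
from scipy.spatial.transform import Rotation as R
def load(n): 
    d=np.load(n); return {k:d[k] for k in d}
def ray(f,px):
    u=cv2.undistortPoints(np.array(px,float).reshape(-1,1,2),f["mtx"],f["dist_coeffs"])[:,0]
    V=f["view"];d=np.c_[u[:,0],-u[:,1],-np.ones(len(u))]@V[:3,:3]
    return -V[:3,:3].T@V[:3,3],d
def onz(f,px,z):
    o,d=ray(f,px); return o+d*((z-o[2])/d[:,2:])
def two(f,p,g,q):
    o,d=ray(f,[p]);a,e=ray(g,[q]);d=d[0]/np.linalg.norm(d);e=e[0]/np.linalg.norm(e)
    s=np.linalg.lstsq(np.c_[d,-e],a-o,rcond=None)[0]
    A=o+s[0]*d;B=a+s[1]*e;return (A+B)/2,np.linalg.norm(A-B)
def proj(f,P):
    V=f["view"];c=np.atleast_2d(P)@V[:3,:3].T+V[:3,3];c=c*[1,-1,-1]
    return cv2.projectPoints(c,np.zeros(3),np.zeros(3),f["mtx"],f["dist_coeffs"])[0][:,0]
def blobs(f,lo,hi,box,minA=4):
    x0,y0,x1,y1=box
    h=cv2.cvtColor(f["pixels"],cv2.COLOR_RGB2HSV)[y0:y1,x0:x1]
    m=cv2.inRange(h,np.array(lo),np.array(hi))
    n,_,st,c=cv2.connectedComponentsWithStats(m)
    return [(st[i].tolist()[:5],(c[i]+[x0,y0]).round(2)) for i in range(1,n) if st[i,4]>=minA]
E
python3 - <<'E'
from h import *
t=load("top0.npz");s=load("side0.npz")
a=cv2.resize(t["pixels"][175:275,300:440],None,fx=5,fy=5,interpolation=cv2.INTER_CUBIC)
b=cv2.resize(s["pixels"][155:255,290:400],None,fx=6,fy=6,interpolation=cv2.INTER_CUBIC)
cv2.imwrite("pics/tc.png",a[:,:,::-1]);cv2.imwrite("pics/sc.png",b[:,:,::-1])
print("orange top",blobs(t,(3,150,80),(18,255,255),(400,190,470,250)))
print("orange side",blobs(s,(3,120,60),(18,255,255),(295,160,420,240)))
print("blue top",blobs(t,(95,120,40),(125,255,255),(300,180,440,275)))
E
```

```text
orange top [([18, 25, 8, 8, 52], array([421.38, 218.75]))]
orange side [([38, 13, 8, 5, 35], array([336.6 , 175.03])), ([7, 39, 3, 5, 7], array([303.29, 201.14])), ([0, 41, 3, 8, 17], array([295.71, 204.  ])), ([31, 40, 28, 8, 69], array([339.39, 203.54]))]
blue top [([45, 14, 35, 23, 140], array([358.5 , 202.77])), ([81, 27, 2, 4, 4], array([381.5, 208.5]))]
```

View pics/tc.png

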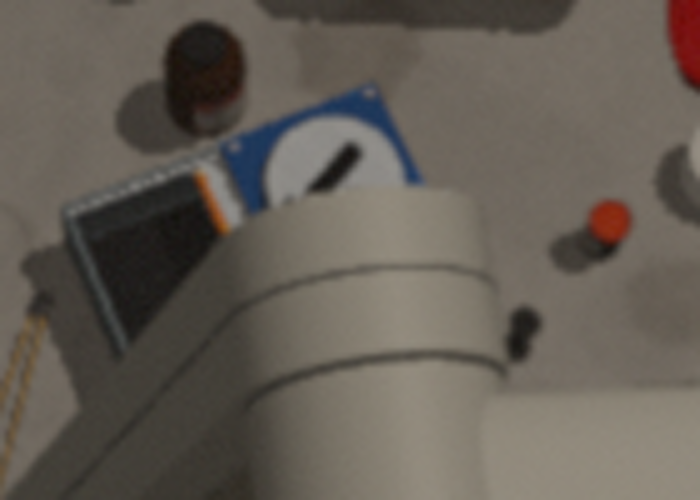

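View pics/sc.png

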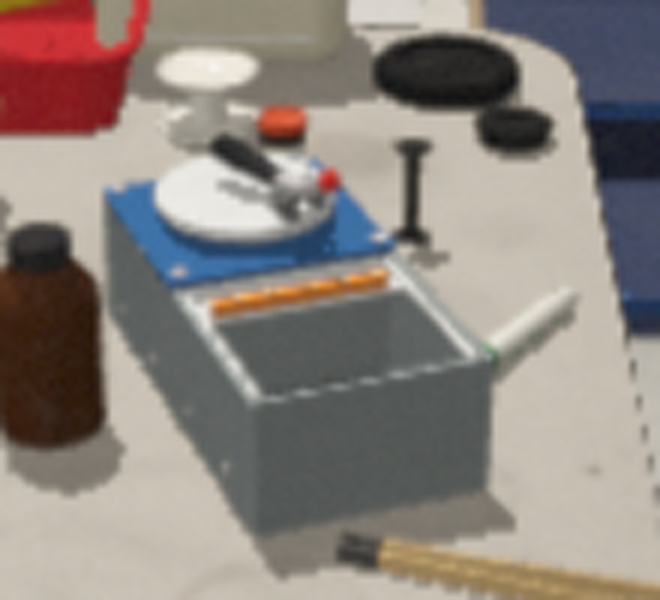

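```bash
python3 - <<'E'
from h import *
t=load("top0.npz");s=load("side0.npz")
np.set_printoptions(precision=4,suppress=True)
def cs(x,y):return (290+x/6,155+y/6)
def ct(x,y):return (300+x/5,175+y/5)
print("side bay corners z.078",onz(s,[cs(260,402),cs(490,358)],.078))
print("side cover corners z.082 (far-left, nearleft, nearright)",onz(s,[cs(106,190),cs(172,284),cs(393,240)],.082))
print("top: bay far-left .078",onz(t,[ct(66,210)],.078),"cover",onz(t,[ct(374,85),ct(222,145)],.082))
print("orange tri",two(t,(421.4,218.75),s,(336.6,175.03)), onz(t,[(421.4,218.75)],.051))
print("heel/side guess z .1248",onz(s,[cs(330,180)],.098+.012+.0148), "handle end side", onz(s,[cs(222,148)],.11),"top",onz(t,[ct(352,152)],.11))
print("lip top",onz(t,[ct(200,175),ct(226,230)],.078))
print("lip side",onz(s,[cs(212,300),cs(388,272)],.078))
print("bystanders: spool top/side",two(t,ct(525,318),s,cs(413,146)),"reel",onz(s,[cs(208,65)],.043))
E
```

```text
side bay corners z.078 [[ 0.4901  0.0398  0.078 ]
 [ 0.3785 -0.0076  0.078 ]]
side cover corners z.082 (far-left, nearleft, nearright) [[ 0.5881 -0.1825  0.082 ]
 [ 0.5414 -0.0708  0.082 ]
 [ 0.4258 -0.1266  0.082 ]]
top: bay far-left .078 [[0.4919 0.0348 0.078 ]] cover [[ 0.5897 -0.1901  0.082 ]
 [ 0.5415 -0.078   0.082 ]]
orange tri (array([ 0.4972, -0.3626,  0.0476]), np.float64(0.001983813456128842)) [[ 0.497  -0.3622  0.051 ]]
heel/side guess z .1248 [[ 0.4601 -0.1108  0.1248]] handle end side [[ 0.5217 -0.1813  0.11  ]] top [[ 0.5255 -0.1705  0.11  ]]
lip top [[ 0.5196 -0.0621  0.078 ]
 [ 0.4772 -0.0808  0.078 ]]
lip side [[ 0.5198 -0.0616  0.078 ]
 [ 0.4285 -0.0969  0.078 ]]
bystanders: spool top/side (array([ 0.4143, -0.2958,  0.0619]), np.float64(0.0047621615478298665)) reel [[ 0.5493 -0.4633  0.043 ]]
```

The orange lid triangulates to (0.497,-0.362) at a height of about 0.048, which agrees with the can's height. The safe is centred at about (0.482,-0.100), with a yaw of about 0.41. The handle's hinge points towards world angle 136°, so the crank starts at about 1.1 rad. Next I'll write a row planner.

```bash
cat >> h.py <<'E'
def plan(wps,st=None,start=None):
    """wps: list of (xyz, yaw_x (absolute, continuous) , nrows). prints rows"""
    from station import get_state
    s=get_state();q=s["eef_rot"];Rc=R.from_quat([q[1],q[2],q[3],q[0]]);p=np.array(s["tcp_pos"])
    x=Rc.as_matrix()[:,0];y0=np.arctan2(x[1],x[0]) if start is None else start
    print("t %.2f tcp %s yaw %.3f q6 %.3f F %s w %.3f"%(s["time_s"],p.round(4),y0,s["q"][5],s["wrist_force"].round(1),s["gripper_width"]))
    D=lambda a:R.from_euler('z',a)*R.from_euler('x',np.pi)
    k=0
    for xyz,yw,n in wps:
        xyz=np.array(xyz);p0=p.copy();ya=y0
        for i in range(1,n+1):
            pn=p0+(xyz-p0)*i/n;yn=ya+(yw-ya)*i/n
            sh=Rc.inv().apply(pn-p);tu=(Rc.inv()*D(yn)).as_rotvec()
            print("[%s,%s],"%(sh.round(4).tolist(),tu.round(3).tolist()),end="\n" if k%5==4 else " ");k+=1
            p=pn;Rc=D(yn)
        y0=yw
    print("rows",k)
E
python3 - <<'E'
from h import *
plan([((.497,-.362,.16),1.981,15)])
E
```

```text
t 0.10 tcp [ 0.1476 -0.5295  0.2018] yaw 0.272 q6 1.418 F [ 0.2  0.7 -0.4] w 1.000
[[0.0254, -0.0045, 0.0028],[-0.001, -0.0, -0.114]], [[0.0258, -0.0016, 0.0028],[0.0, 0.0, -0.114]], [[0.0258, 0.0014, 0.0028],[-0.0, 0.0, -0.114]], [[0.0255, 0.0043, 0.0028],[-0.0, 0.0, -0.114]], [[0.0248, 0.0072, 0.0028],[-0.0, 0.0, -0.114]],
[[0.0238, 0.0099, 0.0028],[-0.0, 0.0, -0.114]], [[0.0226, 0.0126, 0.0028],[0.0, 0.0, -0.114]], [[0.021, 0.0151, 0.0028],[-0.0, 0.0, -0.114]], [[0.0191, 0.0173, 0.0028],[-0.0, 0.0, -0.114]], [[0.017, 0.0194, 0.0028],[0.0, 0.0, -0.114]],
[[0.0147, 0.0212, 0.0028],[-0.0, 0.0, -0.114]], [[0.0122, 0.0228, 0.0028],[0.0, 0.0, -0.114]], [[0.0096, 0.024, 0.0028],[-0.0, 0.0, -0.114]], [[0.0068, 0.0249, 0.0028],[0.0, 0.0, -0.114]], [[0.0039, 0.0255, 0.0028],[0.0, 0.0, -0.114]],
rows 15
```

Request:
step_arm:
  increments:
    - [[0.0254,-0.0045,0.0028],[0,0,-0.114]]
    - [[0.0258,-0.0016,0.0028],[0,0,-0.114]]
    - [[0.0258,0.0014,0.0028],[0,0,-0.114]]
    - [[0.0255,0.0043,0.0028],[0,0,-0.114]]
    - [[0.0248,0.0072,0.0028],[0,0,-0.114]]
  hand: 0.25
  grip_force: 30

```text
time_s: 0.6
tcp_pos: [0.2649, -0.4733, 0.1879]
eef_rot: [-0.0, 0.912, 0.411, 0.0]
wrist_force: [-0.0, -0.8, 0.4]
gripper_width: 0.748
gripper_force: 0.0
```

Request:
step_arm:
  increments:
    - [[0.0238,0.0099,0.0028],[0,0,-0.114]]
    - [[0.0226,0.0126,0.0028],[0,0,-0.114]]
    - [[0.021,0.0151,0.0028],[0,0,-0.114]]
    - [[0.0191,0.0173,0.0028],[0,0,-0.114]]
    - [[0.017,0.0194,0.0028],[0,0,-0.114]]

```text
time_s: 1.1
tcp_pos: [0.3813, -0.4175, 0.1739]
eef_rot: [-0.0, 0.76, 0.65, 0.0]
wrist_force: [0.6, 0.7, -0.5]
gripper_width: 0.751
gripper_force: 0.0
```

Request:
step_arm:
  increments:
    - [[0.0147,0.0212,0.0028],[0,0,-0.114]]
    - [[0.0122,0.0228,0.0028],[0,0,-0.114]]
    - [[0.0096,0.024,0.0028],[0,0,-0.114]]
    - [[0.0068,0.0249,0.0028],[0,0,-0.114]]
    - [[0.0039,0.0255,0.0028],[0,0,-0.114]]

```text
time_s: 1.6
tcp_pos: [0.4977, -0.3616, 0.1598]
eef_rot: [-0.0, 0.546, 0.838, 0.0]
wrist_force: [0.2, 0.1, 0.5]
gripper_width: 0.751
gripper_force: 0.0
```

```bash
python3 - <<'E'
from h import *
from station import *
plan([((.497,-.362,.024),1.981,10)])
a=[]
for n in("top","side"):
    f=grab_frame(n);np.savez(f"{n}1.npz",**{k:np.array(v) for k,v in f.items()})
t=load("top1.npz")["pixels"];s=load("side1.npz")["pixels"]
a=cv2.resize(t[175:275,300:440],None,fx=4,fy=4,interpolation=cv2.INTER_CUBIC)
b=cv2.resize(s[155:255,290:400],None,fx=4,fy=4,interpolation=cv2.INTER_CUBIC)
cv2.imwrite("pics/one.png",np.vstack([a[:300], np.pad(b[:300],((0,0),(0,120),(0,0)))])[:,:,::-1])
E
```

```text
t 1.60 tcp [ 0.4977 -0.3616  0.1598] yaw 1.987 q6 0.390 F [0.2 0.1 0.5] w 0.751
[[-0.0, -0.0001, 0.0136],[-0.0, -0.001, 0.001]], [[-0.0, -0.0001, 0.0136],[-0.0, -0.0, 0.001]], [[-0.0, -0.0001, 0.0136],[0.0, -0.0, 0.001]], [[-0.0, -0.0001, 0.0136],[0.0, -0.0, 0.001]], [[-0.0, -0.0001, 0.0136],[-0.0, -0.0, 0.001]],
[[-0.0, -0.0001, 0.0136],[0.0, -0.0, 0.001]], [[-0.0, -0.0001, 0.0136],[-0.0, -0.0, 0.001]], [[-0.0, -0.0001, 0.0136],[0.0, -0.0, 0.001]], [[-0.0, -0.0001, 0.0136],[-0.0, -0.0, 0.001]], [[-0.0, -0.0001, 0.0136],[0.0, -0.0, 0.001]],
rows 10
```

View pics/one.png

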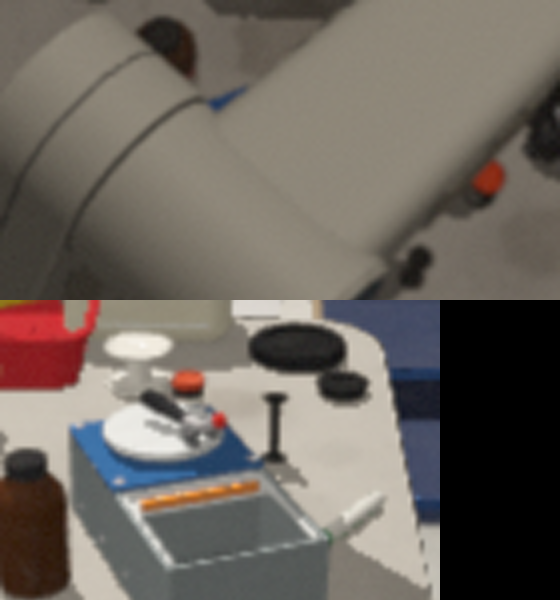

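The arm hides the safe from above. From the side, the orange lid is at about (337,175). Before descending, I'll check that the known tool position projects onto the gripper, then go down.

```bash
python3 - <<'E'
from h import *
t=load("top1.npz");s=load("side1.npz")
print(proj(t,[.4977,-.3616,.168]),proj(s,[.4977,-.3616,.168]))
print(proj(t,[.497,-.362,.051]),proj(s,[.497,-.362,.051]))
for f in(t,s): print(blobs(f,(3,150,60),(18,255,255),(320,160,460,250) if f is t else (325,165,350,185)))
E
```

```text
[[426.67372599 207.00910649]] [[336.26975491 145.37289463]]
[[421.34868841 218.74932233]] [[336.41335054 174.17765705]]
[([98, 56, 8, 8, 43], array([421.86, 219.47]))]
[([8, 8, 8, 5, 32], array([336.47, 175.09]))]
```

Request:
step_arm:
  increments:
    - [[0,0,0.0136],[0,0,0]]
    - [[0,0,0.0136],[0,0,0]]
    - [[0,0,0.0136],[0,0,0]]
    - [[0,0,0.0136],[0,0,0]]
    - [[0,0,0.0136],[0,0,0]]

```text
time_s: 2.2
tcp_pos: [0.4962, -0.3625, 0.0917]
eef_rot: [-0.0, 0.549, 0.836, -0.0]
wrist_force: [-0.0, 1.1, 0.8]
gripper_width: 0.749
gripper_force: 0.0
```

Request:
step_arm:
  increments:
    - [[0,0,0.0136],[0,0,0]]
    - [[0,0,0.0136],[0,0,0]]
    - [[0,0,0.0136],[0,0,0]]
    - [[0,0,0.0136],[0,0,0]]
    - [[0,0,0.0136],[0,0,0]]

```text
time_s: 2.7
tcp_pos: [0.4962, -0.3625, 0.0237]
eef_rot: [-0.0, 0.549, 0.836, -0.0]
wrist_force: [0.4, 0.1, -0.4]
gripper_width: 0.748
gripper_force: 0.0
```

Request:
step_arm:
  increments:
    - [[0,0,0],[0,0,0]]
    - [[0,0,0],[0,0,0]]
    - [[0,0,0],[0,0,0]]
    - [[0,0,0],[0,0,0]]
    - [[0,0,0],[0,0,0]]
  hand: 1

```text
time_s: 3.2
tcp_pos: [0.4971, -0.3625, 0.025]
eef_rot: [0.0, 0.548, 0.836, -0.0]
wrist_force: [-0.9, 0.9, 1.3]
gripper_width: -0.004
gripper_force: 0.0
```

```bash
python3 - <<'E'
from h import *
plan([((.497,-.362,.165),1.987,5),((.497,-.2,.165),1.987,5),((.451,-.0285,.165),1.987,5),((.451,-.0285,.033),1.987,10)])
E
```

```text
t 3.20 tcp [ 0.4971 -0.3625  0.025 ] yaw 1.982 q6 0.394 F [-0.9  0.9  1.3] w -0.004
[[0.0001, 0.0, -0.028],[0.0, 0.001, -0.001]], [[0.0001, 0.0, -0.028],[0.0, 0.0, -0.001]], [[0.0001, 0.0, -0.028],[-0.0, 0.0, -0.001]], [[0.0001, 0.0, -0.028],[0.0, 0.0, -0.001]], [[0.0001, 0.0, -0.028],[0.0, 0.0, -0.001]],
[[0.0296, 0.0131, 0.0],[0.0, 0.0, 0.0]], [[0.0296, 0.0131, 0.0],[0.0, 0.0, 0.0]], [[0.0296, 0.0131, 0.0],[0.0, 0.0, 0.0]], [[0.0296, 0.0131, 0.0],[0.0, 0.0, 0.0]], [[0.0296, 0.0131, 0.0],[0.0, 0.0, 0.0]],
[[0.0351, 0.0055, 0.0],[0.0, 0.0, 0.0]], [[0.0351, 0.0055, 0.0],[0.0, 0.0, 0.0]], [[0.0351, 0.0055, 0.0],[0.0, 0.0, 0.0]], [[0.0351, 0.0055, 0.0],[0.0, 0.0, 0.0]], [[0.0351, 0.0055, 0.0],[0.0, 0.0, 0.0]],
[[0.0, -0.0, 0.0132],[0.0, 0.0, 0.0]], [[0.0, -0.0, 0.0132],[0.0, 0.0, 0.0]], [[0.0, -0.0, 0.0132],[0.0, 0.0, 0.0]], [[0.0, -0.0, 0.0132],[0.0, 0.0, 0.0]], [[0.0, -0.0, 0.0132],[0.0, 0.0, 0.0]],
[[-0.0, -0.0, 0.0132],[0.0, 0.0, 0.0]], [[0.0, -0.0, 0.0132],[0.0, 0.0, 0.0]], [[0.0, -0.0, 0.0132],[0.0, 0.0, 0.0]], [[0.0, -0.0, 0.0132],[0.0, 0.0, 0.0]], [[0.0, -0.0, 0.0132],[0.0, 0.0, 0.0]],
rows 25
```

The fingers closed fully, so the can was missed. I'll look.

```bash
python3 - <<'E'
from h import *
from station import *
for n in("top","side"):
    f=grab_frame(n);np.savez(f"{n}2.npz",**{k:np.array(v) for k,v in f.items()})
t=load("top2.npz");s=load("side2.npz")
for f in(t,s):print(proj(f,[.4971,-.3625,.014]));print(blobs(f,(3,130,50),(18,255,255),(390,190,470,250) if f is t else (315,160,360,190)))
a=cv2.resize(t["pixels"][180:255,380:480],None,fx=5,fy=5,interpolation=cv2.INTER_CUBIC)
b=cv2.resize(s["pixels"][100:200,300:400],None,fx=5,fy=5,interpolation=cv2.INTER_CUBIC)
cv2.imwrite("pics/two.png",np.hstack([a,b[125:]])[:,:800,::-1])
print(get_state()["q"])
E
```

```text
[[419.87953827 222.10639266]]
[([31, 31, 4, 3, 9], array([422.44, 221.89]))]
[[336.37527082 182.81744986]]
[([18, 14, 8, 4, 28], array([336.64, 175.5 ]))]
[-7.66295486e-01  4.66723445e-01 -1.30034833e-01  9.73499058e-01
 -1.64959140e-05  3.93513909e-01]
```

View pics/two.png

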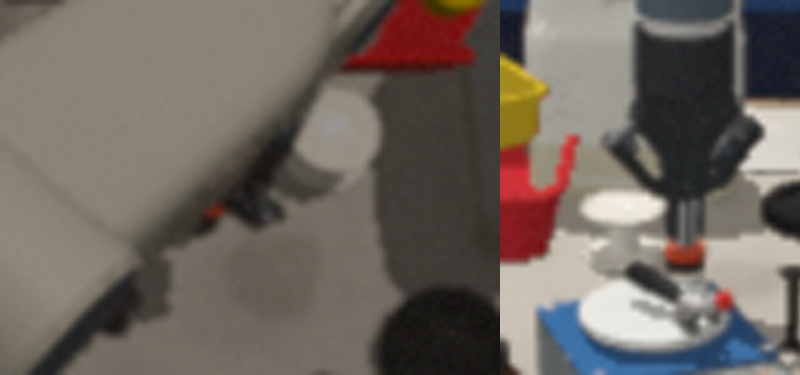

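```bash
python3 - <<'E'
from h import *
t=load("top2.npz");s=load("side2.npz")
np.set_printoptions(precision=4,suppress=True)
print(two(t,(434,223),s,(337,170)),two(t,(431,220),s,(337,167)))
print("top proj tcp column",proj(t,[[.497,-.3625,z] for z in(.014,.033,.06,.087,.12)]))
print("side",proj(s,[[.497,-.3625,z] for z in(.014,.033,.06,.087,.12)]))
print("reel top",onz(t,[(380+340/5,180+130/5)],.043))
c=cv2.resize(np.hstack([t["pixels"][130:250,390:480],s["pixels"][80:200,290:380]]),None,fx=4,fy=4,interpolation=cv2.INTER_CUBIC)
cv2.convertScaleAbs(c,c,1.8,20);cv2.imwrite("pics/three.png",c[:,:,::-1])
E
```

```text
(array([ 0.4901, -0.4106,  0.0449]), np.float64(0.014004685197432112)) (array([ 0.4919, -0.3956,  0.0651]), np.float64(0.00901458851161299))
top proj tcp column [[419.881  222.1315]
 [420.6968 220.4102]
 [421.8817 217.9085]
 [423.0975 215.3392]
 [424.6274 212.1033]]
side [[336.4009 182.8179]
 [336.41   178.379 ]
 [336.4225 171.9808]
 [336.4346 165.475 ]
 [336.4486 157.3747]]
reel top [[ 0.5511 -0.4674  0.043 ]]
```

View pics/three.png

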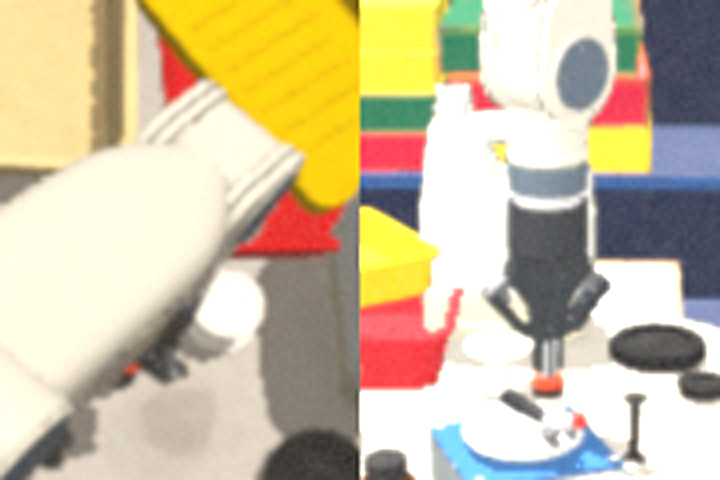

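The fingertips seem to end at the top edge of the lid, so the tool could be above the can or behind it. I'll settle this with a difference image against the first frame.

```bash
python3 - <<'E'
from h import *
s=[load(f"side{i}.npz") for i in range(3)]
for i in(1,2):
    d=np.abs(s[i]["pixels"].astype(int)-s[0]["pixels"]).max(2)[138:188,312:364]
    print(i)
    for r in range(0,50): print(138+r,"".join("#" if v>40 else "+" if v>22 else "." for v in d[r]))
print("tips if reported: s1",proj(s[0],[[.4977,-.3616,.149],[.4977,-.3616,.159]]))
E
```

```text
1
138 ............+####...................................
139 .............+###...................................
140 ...............++...................................
141 ....................................................
142 ....................................................
143 ....................................................
144 ....................................................
145 ....................................................
146 ....................................................
147 ....................................................
148 ....................................................
149 ....................................................
150 ....................................................
151 ....................................................
152 ....................................................
153 ....................................................
154 ....................................................
155 ....................................................
156 ....................................................
157 ...........
[... 3983 characters left out ...]
..................................................
178 ....................................................
179 ....................................................
180 .......................++...........................
181 ......................+#######+.....................
182 .......................+.######+....................
183 ..........................######....................
184 ............................+.......................
185 ....................................................
186 ..................................+.................
187 .................................+##................
tips if reported: s1 [[336.26368567 150.19991264]
 [336.26691957 147.66643812]]
```

The fingertips appear about 8 rows higher than the reported pose predicts in both frames, and they overlap the lid. So the tool is above the can rather than around it. I'll open, go down a little (safe in either case) and check again.

Request:
step_arm:
  increments:
    - [[0,0,0],[0,0,0]]
    - [[0,0,0],[0,0,0]]
    - [[0,0,0],[0,0,0]]
    - [[0,0,0],[0,0,0]]
    - [[0,0,0],[0,0,0]]
  hand: 0.25

```text
time_s: 3.8
tcp_pos: [0.4969, -0.3623, 0.0244]
eef_rot: [-0.0, 0.548, 0.837, 0.0]
wrist_force: [0.1, 0.1, -0.3]
gripper_width: 0.749
gripper_force: 0.0
```

Request:
step_arm:
  increments:
    - [[0,0,0.003],[0,0,0]]
    - [[0,0,0.003],[0,0,0]]
    - [[0,0,0.003],[0,0,0]]
    - [[0,0,0.003],[0,0,0]]
    - [[0,0,0],[0,0,0]]

```text
time_s: 4.3
tcp_pos: [0.4967, -0.362, 0.0118]
eef_rot: [-0.0, 0.548, 0.837, 0.0]
wrist_force: [-0.5, 0.4, 0.2]
gripper_width: 0.752
gripper_force: 0.0
```

```bash
python3 - <<'E'
from h import *
from station import *
for n in("top","side"):
    f=grab_frame(n);np.savez(f"{n}3.npz",**{k:np.array(v) for k,v in f.items()})
t=load("top3.npz");s=load("side3.npz")
print(get_state()["tcp_pos"])
print(blobs(s,(3,130,50),(18,255,255),(315,160,360,190)))
a=cv2.resize(t["pixels"][190:250,400:450],None,fx=8,fy=8,interpolation=cv2.INTER_CUBIC)
b=cv2.resize(s["pixels"][135:195,312:362],None,fx=8,fy=8,interpolation=cv2.INTER_CUBIC)
cv2.imwrite("pics/four.png",np.hstack([a,b])[:,:,::-1])
E
```

```text
[ 0.49686442 -0.36221859  0.01225565]
[([18, 13, 8, 5, 35], array([336.6 , 175.03]))]
```

View pics/four.png

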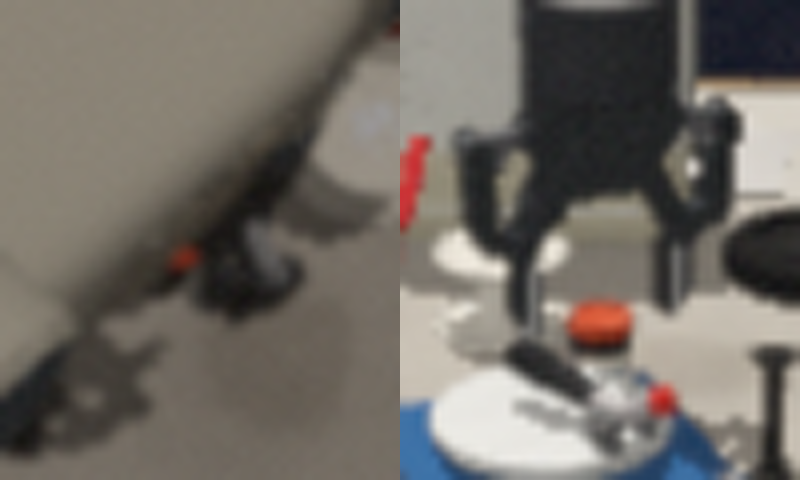

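```bash
python3 - <<'E'
from h import *
t=load("top3.npz");s=load("side3.npz")
np.set_printoptions(precision=4,suppress=True)
for p in((429,228),(432,229),(435,226)): print(two(t,p,s,(345.5,174)))
# expected -x finger tip (32+5mm from centre along closing axis)
c=np.array([.4969,-.3622,0]);u=np.array([.917,.4,0])
for dz in(.011,.045):
  print(dz,[ (proj(t,c-k*u+[0,0,dz]).round(1).tolist(),proj(s,c-k*u+[0,0,dz]).round(1).tolist()) for k in(.032,.045)])
c2=c+[0,-.045,0]
print("behind",proj(t,c2-.038*u+[0,0,.011]),proj(s,c2-.038*u+[0,0,.011]))
E
```

```text
(array([ 0.4635, -0.39  ,  0.0405]), np.float64(0.0023759388232483837))
(array([ 0.4627, -0.4023,  0.0347]), np.float64(0.00033850078983671246))
(array([ 0.4686, -0.4134,  0.0324]), np.float64(0.012925491131558825))
0.011 [([[423.5, 229.8]], [[344.0, 182.3]]), ([[425.1, 232.9]], [[347.1, 181.8]])]
0.045 [([[425.1, 226.9]], [[344.1, 174.4]]), ([[426.7, 229.9]], [[347.2, 173.9]])]
behind [[436.1657 231.2655]] [[345.6271 177.3556]]
```

Request:
step_arm:
  increments:
    - [[0,0,0.002],[0,0,0]]
    - [[0,0,0.002],[0,0,0]]
    - [[0,0,0.002],[0,0,0]]
    - [[0,0,0.002],[0,0,0]]
    - [[0,0,0],[0,0,0]]

```text
time_s: 4.9
tcp_pos: [0.4967, -0.3621, 0.004]
eef_rot: [-0.0, 0.548, 0.837, 0.0]
wrist_force: [-0.3, 0.2, -0.6]
gripper_width: 0.748
gripper_force: 0.0
```

```bash
python3 - <<'E'
from h import *
t=load("top3.npz");s=load("side3.npz")
np.set_printoptions(precision=4,suppress=True)
print(two(t,(432,217.5),s,(348,158.8)),two(t,(434,225),s,(347.4,172.5)))
from station import *
st=get_state();print(st["tcp_pos"],st["wrist_force"],st["q"])
E
```

```text
(array([ 0.4658, -0.3866,  0.111 ]), np.float64(0.02678121216125634)) (array([ 0.4646, -0.4067,  0.0436]), np.float64(0.020551796941032315))
[ 0.4967 -0.3621  0.004 ] [-0.2527  0.1958 -0.5699] [-0.7664  0.4853 -0.1575  0.9285 -0.      0.3935]
```

Request:
step_arm:
  increments:
    - [[0,0,0.002],[0,0,0]]
    - [[0,0,0.002],[0,0,0]]
    - [[0,0,0.002],[0,0,0]]
    - [[0,0,0.002],[0,0,0]]
    - [[0,0,0],[0,0,0]]

```text
time_s: 5.4
tcp_pos: [0.4968, -0.3621, -0.004]
eef_rot: [-0.0, 0.548, 0.837, 0.0]
wrist_force: [-0.4, 0.5, -0.3]
gripper_width: 0.751
gripper_force: 0.0
```

Request:
step_arm:
  increments:
    - [[0,0,0.002],[0,0,0]]
    - [[0,0,0.002],[0,0,0]]
    - [[0,0,0.002],[0,0,0]]
    - [[0,0,0.002],[0,0,0]]
    - [[0,0,0],[0,0,0]]

```text
time_s: 5.9
tcp_pos: [0.4967, -0.3621, -0.012]
eef_rot: [-0.0, 0.548, 0.837, 0.0]
wrist_force: [-0.8, 1.1, 0.2]
gripper_width: 0.751
gripper_force: 0.0
```

```bash
python3 - <<'E'
from h import *
from station import *
f=grab_frame("side");np.savez("side4.npz",**{k:np.array(v) for k,v in f.items()})
s0=load("side0.npz");s=load("side4.npz")
st=get_state();print(st["tcp_pos"],st["wrist_force"])
print(blobs(s,(3,130,50),(18,255,255),(315,160,360,190)))
d=np.abs(s["pixels"].astype(int)-s0["pixels"]).max(2)[160:190,312:364]
for r in range(0,30): print(160+r,"".join("#" if v>40 else "+" if v>22 else "." for v in d[r]))
E
```

```text
[ 0.49681903 -0.3621943  -0.01181991] [0.40814035 0.27845098 0.06272596]
[([18, 13, 8, 5, 34], array([336.5, 175. ]))]
160 .......#######.+#################+..+#####+.........
161 .......#######..#################...+#####..........
162 .......######..+##################..######+.........
163 .......#####+..###################..######+.........
164 .......######.+###################+.#####+..........
165 .......######.###########+###+#####.#####...........
166 .......######.########++......+#########+...........
167 .......######+#######+.........+########+...........
168 .......+#############...........########+...........
169 ........############............######+.............
170 ........###########............+#####...............
171 .........#########+............+#####...............
172 .........+########.............######...............
173 ..........+#######.............######...............
174 .............#####.............######...............
175 .............#####.........++..#####+...............
176 .............#####.............#####+...............
177 .............###+#.............#####+...............
178 .................+.............+####................
179 ................................###.................
180 .................................+..................
181 .........................+####+.....................
182 ..........................+####+....................
183 ............................####....................
184 ....................................................
185 ..................................+#................
186 ..................................###..###..........
187 ..................................##########........
188 ..................................###########+......
189 ..................................######+#####......
```

Request:
step_arm:
  increments:
    - [[0,0,0],[0,0,0]]
    - [[0,0,0],[0,0,0]]
    - [[0,0,0],[0,0,0]]
    - [[0,0,0],[0,0,0]]
    - [[0,0,0],[0,0,0]]
  hand: 0.55

```text
time_s: 6.45
tcp_pos: [0.4969, -0.3622, -0.0116]
eef_rot: [0.0, 0.548, 0.837, 0.0]
wrist_force: [-0.2, -0.1, 0.8]
gripper_width: 0.452
gripper_force: 0.0
```

```bash
python3 - <<'E'
from h import *
from station import *
f=grab_frame("side");np.savez("side5.npz",**{k:np.array(v) for k,v in f.items()})
s0=load("side0.npz");s=load("side5.npz")
st=get_state();print(st["tcp_pos"],st["wrist_force"],st["gripper_width"],st["gripper_force"])
print(blobs(s,(3,130,50),(18,255,255),(315,160,360,190)))
d=np.abs(s["pixels"].astype(int)-s0["pixels"]).max(2)[165:188,312:364]
for r in range(0,23): print(165+r,"".join("#" if v>40 else "+" if v>22 else "." for v in d[r]))
E
```

```text
[ 0.49691944 -0.36227794 -0.01158786] [-0.51916456  0.99838878  0.30680557] 0.4551717625932715 0.0
[([18, 13, 8, 5, 38], array([336.68, 175.  ]))]
165 .........#####..#########+#######+######............
166 .........#####+.#######+....###########+............
167 .........######.#######.....###########.............
168 ..........#####.#######.....+##########.............
169 ..........#####+######+.....+#########+.............
170 ...........##########+.......########+..............
171 ...........+#########+......+#####+.................
172 ............+########.......######..................
173 .............+#######+......######..................
174 ...............+#####+......#####+..................
175 ................###++......+#####+..................
176 ................###++.......+####+..................
177 ................###.........#####+..................
178 .................+#.+.......+####+..................
179 ....................+........####...................
180 ............................+###....................
181 .........................+#####+....................
182 ..........................+####+....................
183 ............................####....................
184 ....................................................
185 ....................................................
186 ..................................++.##.............
187 ..................................########..........
```

Request:
step_arm:
  increments:
    - [[0,0,0],[0,0,0]]
    - [[0,0,0],[0,0,0]]
    - [[0,0,0],[0,0,0]]
    - [[0,0,0],[0,0,0]]
    - [[0,0,0],[0,0,0]]
  hand: 0.7

```text
time_s: 7.0
tcp_pos: [0.497, -0.3623, -0.0115]
eef_rot: [0.0, 0.548, 0.837, -0.0]
wrist_force: [-0.3, -0.4, 2.5]
gripper_width: 0.381
gripper_force: 29.6
```

```bash
python3 - <<'E'
from h import *
from station import *
f=grab_frame("side");np.savez("side5.npz",**{k:np.array(v) for k,v in f.items()})
s0=load("side0.npz");s=load("side5.npz")
st=get_state();print(st["tcp_pos"],st["wrist_force"],st["gripper_width"],st["gripper_force"])
print(blobs(s,(3,130,50),(18,255,255),(315,160,360,190)))
d=np.abs(s["pixels"].astype(int)-s0["pixels"]).max(2)[165:188,312:364]
for r in range(0,23): print(165+r,"".join("#" if v>40 else "+" if v>22 else "." for v in d[r]))
E
```

```text
[ 0.49695137 -0.36232757 -0.01150423] [-0.72139928  0.16344465  3.23954318] 0.3784627680747989 29.633666574954987
[([18, 13, 8, 5, 36], array([336.89, 174.97]))]
165 .........#####+.+########+#############+............
166 .........+#####..#######...############.............
167 ..........#####..######+...+##########+.............
168 ..........######+######....+##########..............
169 ...........###########+.....##########..............
170 ...........+##########......#########+..............
171 ............##########......######+.................
172 .............#########.....+#####...................
173 ..............########......#####...................
174 ...............+######......#####...................
175 ................+#####.....+#####...................
176 ................+###.+......+####...................
177 .................###.+......#####...................
178 .................+##........#####...................
179 ............................+###+...................
180 ............................+###....................
181 .........................+#####+....................
182 ..........................+####+....................
183 ............................####....................
184 ....................................................
185 ....................................................
186 ..................................++................
187 ..................................########..........
```

The can is held: 29.6 N at an opening of about 32 mm. The reported z therefore reads about 37 mm too low, and I'll work relative to the table contact: can bottom z = reported z + 0.0115. Next I lift and carry.

Request:
step_arm:
  increments:
    - [[0,0,-0.02],[0,0,0]]
    - [[0,0,-0.035],[0,0,0]]
    - [[0,0,-0.035],[0,0,0]]
    - [[0,0,-0.035],[0,0,0]]
    - [[0,0,-0.035],[0,0,0]]

```text
time_s: 7.55
tcp_pos: [0.4967, -0.362, 0.1496]
eef_rot: [-0.0, 0.548, 0.837, 0.0]
wrist_force: [0.5, -0.4, -0.1]
gripper_width: 0.376
gripper_force: 29.8
```

```bash
python3 - <<'E'
from h import *
from station import *
f=grab_frame("side");s={k:np.array(v) for k,v in f.items()}
b=blobs(s,(3,130,50),(18,255,255),(315,90,360,190));print(b)
for e in b: print(onz(s,[e[1]],.1485+.0115+.048))
st=get_state();print(st["tcp_pos"],st["wrist_force"],st["gripper_width"],st["gripper_force"])
plan([((.451,-.0285,.1485),1.982,10),((.451,-.0285,.02),1.982,5)])
E
```

```text
[([32, 4, 13, 6, 21], array([354.43,  97.95])), ([0, 8, 12, 3, 34], array([320.18,  99.  ])), ([33, 21, 12, 1, 12], array([353.5, 111. ])), ([19, 43, 8, 5, 34], array([337.12, 134.85]))]
[[ 0.42870294 -0.9778628   0.208     ]]
[[ 0.60289937 -0.9524417   0.208     ]]
[[ 0.43401756 -0.71209088  0.208     ]]
[[ 0.49470273 -0.3637406   0.208     ]]
[ 0.49825655 -0.36341825  0.1557136 ] [-0.05732691  0.1509332   4.99910011] 0.37509616791146294 29.81180667607987
t 7.60 tcp [ 0.4983 -0.3634  0.1557] yaw 1.982 q6 0.393 F [-0.1  0.2  5. ] w 0.375
[[0.0326, 0.0091, 0.0005],[0.003, 0.007, 0.0]], [[0.0326, 0.0091, 0.0007],[-0.0, 0.0, -0.0]], [[0.0326, 0.0091, 0.0007],[0.0, 0.0, -0.0]], [[0.0326, 0.0091, 0.0007],[0.0, 0.0, -0.0]], [[0.0326, 0.0091, 0.0007],[0.0, 0.0, -0.0]],
[[0.0326, 0.0091, 0.0007],[0.0, 0.0, -0.0]], [[0.0326, 0.0091, 0.0007],[0.0, 0.0, -0.0]], [[0.0326, 0.0091, 0.0007],[-0.0, 0.0, -0.0]], [[0.0326, 0.0091, 0.0007],[0.0, 0.0, -0.0]], [[0.0326, 0.0091, 0.0007],[0.0, 0.0, -0.0]],
[[0.0, -0.0, 0.0257],[0.0, 0.0, 0.0]], [[0.0, -0.0, 0.0257],[0.0, 0.0, 0.0]], [[0.0, -0.0, 0.0257],[0.0, 0.0, 0.0]], [[0.0, -0.0, 0.0257],[0.0, 0.0, 0.0]], [[0.0, -0.0, 0.0257],[0.0, 0.0, 0.0]],
rows 15
```

Request:
step_arm:
  increments:
    - [[0.0326,0.0091,0],[0,0,0]]
    - [[0.0326,0.0091,0],[0,0,0]]
    - [[0.0326,0.0091,0],[0,0,0]]
    - [[0.0326,0.0091,0],[0,0,0]]
    - [[0.0326,0.0091,0],[0,0,0]]

```text
time_s: 8.1
tcp_pos: [0.473, -0.1933, 0.148]
eef_rot: [-0.0, 0.548, 0.836, 0.0]
wrist_force: [0.8, -0.1, -0.5]
gripper_width: 0.375
gripper_force: 29.8
```

Request:
step_arm:
  increments:
    - [[0.0326,0.0091,0],[0,0,0]]
    - [[0.0326,0.0091,0],[0,0,0]]
    - [[0.0326,0.0091,0],[0,0,0]]
    - [[0.0326,0.0091,0],[0,0,0]]
    - [[0.0326,0.0091,0],[0,0,0]]

```text
time_s: 8.6
tcp_pos: [0.4496, -0.0257, 0.1482]
eef_rot: [-0.0, 0.548, 0.836, 0.0]
wrist_force: [-0.7, 0.6, -0.7]
gripper_width: 0.376
gripper_force: 29.8
```

Request:
step_arm:
  increments:
    - [[0,0,0.012],[0,0,0]]
    - [[0,0,0.012],[0,0,0]]
    - [[0,0,0.012],[0,0,0]]
    - [[0,0,0],[0,0,0]]
    - [[0,0,0],[0,0,0]]

```text
time_s: 9.1
tcp_pos: [0.45, -0.027, 0.1124]
eef_rot: [-0.0, 0.548, 0.837, -0.0]
wrist_force: [1.0, -0.9, 0.2]
gripper_width: 0.379
gripper_force: 29.8
```

```bash
python3 - <<'E'
from h import *
from station import *
f=grab_frame("side");s={k:np.array(v) for k,v in f.items()};np.savez("side6.npz",**s)
f=grab_frame("top");t={k:np.array(v) for k,v in f.items()};np.savez("top6.npz",**t)
st=get_state();z=st["tcp_pos"][2]+.0115+.048
for e in blobs(s,(3,130,50),(18,255,255),(300,110,390,235),10): print(e,onz(s,[e[1]],z))
plan([((.451,-.0285,.0),1.982,5)])
# tilt/joint info; blue cover in both pictures
print("blue s",blobs(s,(95,120,40),(125,255,255),(300,170,380,215),20),"blue t",blobs(t,(95,100,30),(125,255,255),(300,180,440,275),20))
c=cv2.resize(np.hstack([t["pixels"][170:270,300:400],s["pixels"][130:230,300:400]]),None,fx=4,fy=4,interpolation=cv2.INTER_CUBIC)
cv2.imwrite("pics/five.png",c[:,:,::-1])
E
```

```text
([44, 70, 11, 7, 64], array([348.8 , 182.75])) [[ 0.44806332 -0.02638999  0.17236349]]
([0, 89, 7, 30, 144], array([302.24, 213.6 ])) [[0.56194475 0.15956727 0.17236349]]
([26, 91, 28, 6, 59], array([339.34, 203.47])) [[0.47140917 0.10211653 0.17236349]]
t 9.20 tcp [ 0.4504 -0.0272  0.1129] yaw 1.982 q6 0.913 F [0.8 0.6 0. ] w 0.378
[[-0.0003, 0.0, 0.0226],[0.001, 0.0, -0.0]], [[-0.0003, 0.0, 0.0226],[-0.0, 0.0, -0.0]], [[-0.0003, 0.0, 0.0226],[0.0, 0.0, -0.0]], [[-0.0003, 0.0, 0.0226],[0.0, 0.0, -0.0]], [[-0.0003, 0.0, 0.0226],[0.0, 0.0, -0.0]],
rows 5
blue s [([8, 16, 36, 17, 203], array([323.15, 195.42]))] blue t [([45, 13, 43, 42, 430], array([366.31, 215.49]))]
```

View pics/five.png

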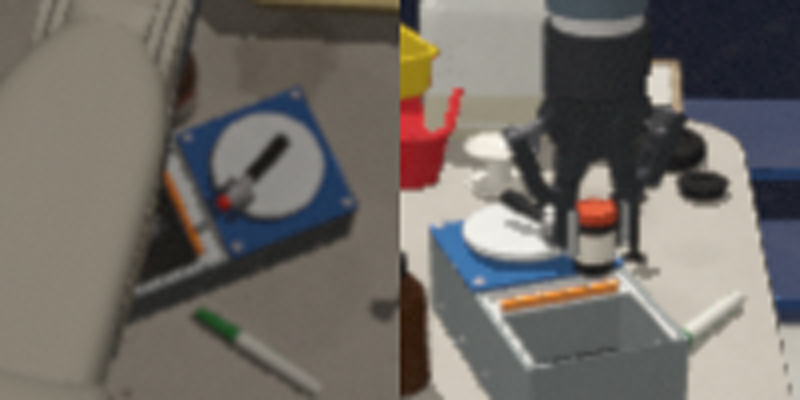

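Top view: the wheel centre is at pixel (367,211), the red heel at (355.5,221) and the handle end at (371,205). Side view: the can hangs above the bay.

```bash
python3 - <<'E'
from h import *
np.set_printoptions(precision=4,suppress=True)
t=load("top6.npz");s=load("side6.npz")
C=lambda x,y:(300+x/4,170+y/4)
cor=onz(t,[C(303,88),C(357,208),C(235,257),C(178,138)],.082);print("cover +x-y,-x-y,-x0,+x0",cor)
e=cor[0]-cor[1];print("yaw",np.arctan2(e[1],e[0]),np.linalg.norm(e))
# wheel by white mask
h=cv2.cvtColor(t["pixels"],cv2.COLOR_RGB2HSV)
bx=(350,190,390,230);sub=h[190:230,350:390]
m=cv2.inRange(sub,(0,0,95),(180,70,255));
cnt=max(cv2.findContours(m,cv2.RETR_EXTERNAL,cv2.CHAIN_APPROX_NONE)[0],key=cv2.contourArea)
el=cv2.fitEllipse(cv2.convexHull(cnt));print(el)
w=onz(t,[(el[0][0]+350,el[0][1]+190)],.098);print("wheel",w)
red=[b for b in blobs(t,(170,100,50),(180,255,255),(345,210,365,230),2)]+[b for b in blobs(t,(0,130,50),(4,255,255),(345,210,365,230),2)]
print("red",red, [onz(t,[b[1]],.1248) for b in red])
print("heel man",onz(t,[C(222,203)],.1248),"end",onz(t,[C(286,138)],.112))
print("lip",onz(t,[C(167,172),C(202,250)],.078))
E
```

```text
cover +x-y,-x-y,-x0,+x0 [[ 0.5897 -0.1936  0.082 ]
 [ 0.4728 -0.2392  0.082 ]
 [ 0.4259 -0.1288  0.082 ]
 [ 0.5396 -0.0784  0.082 ]]
yaw 0.3717593709273624 0.12551181195845332
((16.79949378967285, 20.353092193603516), (25.600757598876953, 27.94192886352539), 109.9599838256836)
wheel [[ 0.5111 -0.1581  0.098 ]]
red [([9, 8, 4, 5, 7], array([355.  , 220.43])), ([10, 9, 2, 3, 6], array([355.5, 220. ]))] [array([[ 0.4627, -0.114 ,  0.1248]]), array([[ 0.4643, -0.1157,  0.1248]])]
heel man [[ 0.4615 -0.1157  0.1248]] end [[ 0.5282 -0.1744  0.112 ]]
lip [[ 0.508  -0.0684  0.078 ]
 [ 0.4337 -0.0996  0.078 ]]
```

Request:
step_arm:
  increments:
    - [[0,0,0.0226],[0,0,0]]
    - [[0,0,0.0226],[0,0,0]]
    - [[0,0,0.0226],[0,0,0]]
    - [[0,0,0.0226],[0,0,0]]
    - [[0,0,0.015],[0,0,0]]

```text
time_s: 9.7
tcp_pos: [0.45, -0.0272, 0.0062]
eef_rot: [-0.0, 0.548, 0.836, -0.0]
wrist_force: [0.2, 0.2, 0.5]
gripper_width: 0.38
gripper_force: 29.8
```

Request:
step_arm:
  increments:
    - [[0,0,0.004],[0,0,0]]
    - [[0,0,0.003],[0,0,0]]
    - [[0,0,0.003],[0,0,0]]
    - [[0,0,0],[0,0,0]]
    - [[0,0,0],[0,0,0]]

```text
time_s: 10.2
tcp_pos: [0.4504, -0.0271, -0.0025]
eef_rot: [0.0, 0.548, 0.837, 0.0]
wrist_force: [-0.5, -0.0, 0.2]
gripper_width: 0.38
gripper_force: 29.8
```

Request:
step_arm:
  increments:
    - [[0,0,0.002],[0,0,0]]
    - [[0,0,0.0015],[0,0,0]]
    - [[0,0,0],[0,0,0]]
    - [[0,0,0],[0,0,0]]
    - [[0,0,0],[0,0,0]]

```text
time_s: 10.7
tcp_pos: [0.4505, -0.0273, -0.0057]
eef_rot: [0.001, 0.548, 0.837, 0.0]
wrist_force: [-2.1, -0.6, 9.8]
gripper_width: 0.378
gripper_force: 30.3
```

Request:
step_arm:
  increments:
    - [[0,0,0],[0,0,0]]
    - [[0,0,0],[0,0,0]]
    - [[0,0,0],[0,0,0]]
    - [[0,0,0],[0,0,0]]
    - [[0,0,0],[0,0,0]]
  hand: 0.4

```text
time_s: 11.2
tcp_pos: [0.4525, -0.0271, -0.0057]
eef_rot: [0.002, 0.548, 0.837, 0.001]
wrist_force: [6.2, 2.2, 4.4]
gripper_width: 0.597
gripper_force: 0.0
```

Request:
step_arm:
  increments:
    - [[0,0,-0.01],[0,0,0]]
    - [[0,0,-0.03],[0,0,0]]
    - [[0,0,-0.04],[0,0,0]]
    - [[0,0,-0.04],[0,0,0]]
    - [[0,0,-0.03],[0,0,0]]

```text
time_s: 11.7
tcp_pos: [0.4501, -0.0271, 0.1461]
eef_rot: [0.001, 0.548, 0.837, 0.0]
wrist_force: [0.5, -0.5, -0.4]
gripper_width: 0.599
gripper_force: 0.0
```

```bash
python3 - <<'E'
from h import *
from station import *
s={k:np.array(v) for k,v in grab_frame("side").items()};np.savez("side7.npz",**s)
for e in blobs(s,(3,120,40),(18,255,255),(315,190,390,235),5): print(e,onz(s,[e[1]],.006+.049))
plan([((.515,-.1624,.14),1.982+3.569,26)])
E
```

```text
([11, 10, 28, 7, 68], array([339.59, 203.49])) [[ 0.47699229 -0.11631199  0.055     ]]
([27, 24, 11, 5, 41], array([347.  , 216.02])) [[ 0.45165122 -0.03591741  0.055     ]]
t 11.75 tcp [ 0.4519 -0.0275  0.1499] yaw 1.982 q6 0.913 F [ 1.2 -0.6  4.2] w 0.601
[[-0.0057, 0.0002, 0.0004],[0.005, 0.005, -0.137]], [[-0.0057, -0.0006, 0.0004],[-0.0, 0.0, -0.137]], [[-0.0056, -0.0014, 0.0004],[0.0, 0.0, -0.137]], [[-0.0053, -0.0022, 0.0004],[-0.0, 0.0, -0.137]], [[-0.005, -0.0029, 0.0004],[0.0, 0.0, -0.137]],
[[-0.0045, -0.0035, 0.0004],[-0.0, 0.0, -0.137]], [[-0.004, -0.0041, 0.0004],[0.0, 0.0, -0.137]], [[-0.0034, -0.0046, 0.0004],[-0.0, 0.0, -0.137]], [[-0.0027, -0.005, 0.0004],[-0.0, 0.0, -0.137]], [[-0.002, -0.0054, 0.0004],[0.0, 0.0, -0.137]],
[[-0.0013, -0.0056, 0.0004],[0.0, 0.0, -0.137]], [[-0.0005, -0.0057, 0.0004],[-0.0, 0.0, -0.137]], [[0.0003, -0.0057, 0.0004],[0.0, 0.0, -0.137]], [[0.0011, -0.0056, 0.0004],[-0.0, 0.0, -0.137]], [[0.0018, -0.0054, 0.0004],[0.0, 0.0, -0.137]],
[[0.0026, -0.0051, 0.0004],[0.0, 0.0, -0.137]], [[0.0032, -0.0047, 0.0004],[-0.0, 0.0, -0.137]], [[0.0038, -0.0042, 0.0004],[0.0, 0.0, -0.137]], [[0.0044, -0.0037, 0.0004],[0.0, 0.0, -0.137]], [[0.0049, -0.003, 0.0004],[0.0, 0.0, -0.137]],
[[0.0052, -0.0024, 0.0004],[0.0, 0.0, -0.137]], [[0.0055, -0.0016, 0.0004],[0.0, 0.0, -0.137]], [[0.0057, -0.0008, 0.0004],[0.0, 0.0, -0.137]], [[0.0057, -0.0001, 0.0004],[-0.0, 0.0, -0.137]], [[0.0057, 0.0007, 0.0004],[-0.0, 0.0, -0.137]],
[[0.0055, 0.0015, 0.0004],[0.0, 0.0, -0.137]], rows 26
```

Can placed: contact came at z = -0.0057, as predicted, and the lid is seen at about (0.451,-0.036) after letting go. Next I turn the wrist for the handle, with the tool y axis along the hinge.

Request:
step_arm:
  increments:
    - [[0,0,0],[0,0,-0.1428]]
    - [[0,0,0],[0,0,-0.1428]]
    - [[0,0,0],[0,0,-0.1428]]
    - [[0,0,0],[0,0,-0.1428]]
    - [[0,0,0],[0,0,-0.1428]]
  hand: 0.5

```text
time_s: 12.25
tcp_pos: [0.4497, -0.027, 0.1434]
eef_rot: [-0.0, 0.218, 0.976, -0.0]
wrist_force: [-0.5, -0.5, 0.6]
gripper_width: 0.499
gripper_force: 0.0
```

Request:
step_arm:
  increments:
    - [[0,0,0],[0,0,-0.1428]]
    - [[0,0,0],[0,0,-0.1428]]
    - [[0,0,0],[0,0,-0.1428]]
    - [[0,0,0],[0,0,-0.1428]]
    - [[0,0,0],[0,0,-0.1428]]

```text
time_s: 12.75
tcp_pos: [0.4497, -0.027, 0.1434]
eef_rot: [-0.0, -0.137, 0.991, 0.0]
wrist_force: [0.0, 0.2, 0.6]
gripper_width: 0.503
gripper_force: 0.0
```

Request:
step_arm:
  increments:
    - [[0,0,0],[0,0,-0.1428]]
    - [[0,0,0],[0,0,-0.1428]]
    - [[0,0,0],[0,0,-0.1428]]
    - [[0,0,0],[0,0,-0.1428]]
    - [[0,0,0],[0,0,-0.1428]]

```text
time_s: 13.25
tcp_pos: [0.4497, -0.027, 0.1434]
eef_rot: [-0.0, -0.474, 0.88, 0.0]
wrist_force: [0.5, 0.6, 0.3]
gripper_width: 0.497
gripper_force: 0.0
```

Request:
step_arm:
  increments:
    - [[0,0,0],[0,0,-0.1428]]
    - [[0,0,0],[0,0,-0.1428]]
    - [[0,0,0],[0,0,-0.1428]]
    - [[0,0,0],[0,0,-0.1428]]
    - [[0,0,0],[0,0,-0.1428]]

```text
time_s: 13.75
tcp_pos: [0.4497, -0.027, 0.1434]
eef_rot: [0.0, 0.752, -0.659, -0.0]
wrist_force: [-0.7, 0.3, -0.2]
gripper_width: 0.499
gripper_force: 0.0
```

Request:
step_arm:
  increments:
    - [[0,0,0],[0,0,-0.1428]]
    - [[0,0,0],[0,0,-0.1428]]
    - [[0,0,0],[0,0,-0.1428]]
    - [[0,0,0],[0,0,-0.1428]]
    - [[0,0,0],[0,0,-0.1428]]

```text
time_s: 14.25
tcp_pos: [0.4497, -0.027, 0.1434]
eef_rot: [0.0, 0.935, -0.355, -0.0]
wrist_force: [0.8, -0.2, 0.5]
gripper_width: 0.5
gripper_force: 0.0
```

```bash
python3 - <<'E'
from h import *
plan([((.515,-.1624,.148),2.409-np.pi,5),((.515,-.1624,.076),2.409-np.pi,5)])
E
```

```text
t 14.25 tcp [ 0.4497 -0.027   0.1434] yaw -0.725 q6 -2.663 F [ 0.8 -0.2  0.5] w 0.500
[[0.0277, 0.0116, -0.0009],[0.0, 0.0, 0.001]], [[0.0278, 0.0116, -0.0009],[-0.0, -0.0, 0.001]], [[0.0278, 0.0115, -0.0009],[0.0, -0.0, 0.001]], [[0.0278, 0.0115, -0.0009],[-0.0, -0.0, 0.001]], [[0.0278, 0.0114, -0.0009],[0.0, -0.0, 0.001]],
[[0.0, -0.0, 0.0144],[0.0, 0.0, 0.0]], [[0.0, -0.0, 0.0144],[0.0, 0.0, 0.0]], [[0.0, -0.0, 0.0144],[0.0, 0.0, 0.0]], [[0.0, -0.0, 0.0144],[0.0, 0.0, 0.0]], [[0.0, -0.0, 0.0144],[0.0, 0.0, 0.0]],
rows 10
```

Request:
step_arm:
  increments:
    - [[0.0278,0.0115,0],[0,0,0.001]]
    - [[0.0278,0.0115,0],[0,0,0.001]]
    - [[0.0278,0.0115,0],[0,0,0.001]]
    - [[0.0278,0.0115,0],[0,0,0.001]]
    - [[0.0278,0.0115,0],[0,0,0.001]]

```text
time_s: 14.75
tcp_pos: [0.515, -0.1639, 0.1433]
eef_rot: [0.0, 0.933, -0.36, -0.0]
wrist_force: [0.8, 0.2, 1.1]
gripper_width: 0.503
gripper_force: 0.0
```

Request:
step_arm:
  increments:
    - [[0,0,0.018],[0,0,0]]
    - [[0,0,0.018],[0,0,0]]
    - [[0,0,0.018],[0,0,0]]
    - [[0,0,0.006],[0,0,0]]
    - [[0,0,0],[0,0,0]]

```text
time_s: 15.25
tcp_pos: [0.5143, -0.1625, 0.0828]
eef_rot: [-0.0, 0.933, -0.36, -0.001]
wrist_force: [0.0, -0.2, 1.2]
gripper_width: 0.499
gripper_force: 0.0
```

```bash
python3 - <<'E'
from h import *
from station import *
np.set_printoptions(precision=4,suppress=True)
s={k:np.array(v) for k,v in grab_frame("side").items()};np.savez("side8.npz",**s)
st=get_state();print(st["tcp_pos"],st["wrist_force"],st["gripper_width"])
c=cv2.resize(s["pixels"][130:220,295:395],None,fx=6,fy=6,interpolation=cv2.INTER_CUBIC);cv2.imwrite("pics/six.png",c[:,:,::-1])
p=st["tcp_pos"]
for dz in(0,.038): print("proj tip",proj(s,p+[0,0,dz-.011]))
E
```

```text
[ 0.5148 -0.1627  0.0837] [-1.1627 -0.025  -0.7928] 0.497917653454019
proj tip [[328.8258 192.0952]]
proj tip [[328.7427 181.8402]]
```

View pics/six.png

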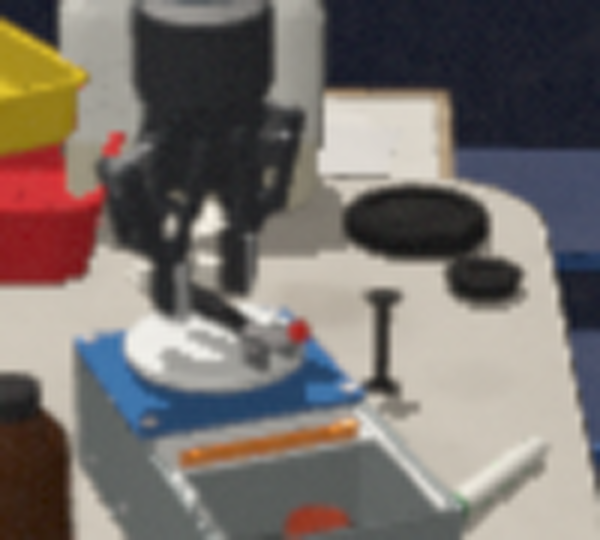

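The last picture shows the open fingers on both sides of the black handle, with tips at about row 180, which agrees with the 38 mm z offset. I'll go down the last 8 mm and close.

Request:
step_arm:
  increments:
    - [[0,0,0.003],[0,0,0]]
    - [[0,0,0.003],[0,0,0]]
    - [[0,0,0.002],[0,0,0]]
    - [[0,0,0],[0,0,0]]
    - [[0,0,0],[0,0,0]]

```text
time_s: 15.8
tcp_pos: [0.5149, -0.1628, 0.0756]
eef_rot: [0.0, 0.933, -0.36, 0.0]
wrist_force: [-1.1, 0.2, -0.2]
gripper_width: 0.503
gripper_force: 0.0
```

Request:
step_arm:
  increments:
    - [[0,0,0],[0,0,0]]
    - [[0,0,0],[0,0,0]]
    - [[0,0,0],[0,0,0]]
    - [[0,0,0],[0,0,0]]
    - [[0,0,0],[0,0,0]]
  hand: 0.9
  grip_force: 20

```text
time_s: 16.3
tcp_pos: [0.5155, -0.1623, 0.0757]
eef_rot: [-0.001, 0.933, -0.36, 0.0]
wrist_force: [3.6, 4.3, 0.1]
gripper_width: 0.181
gripper_force: 19.9
```

Request:
step_arm:
  increments:
    - [[-0.0003,0,-0.005],[0,0,0]]
    - [[-0.0008,0,-0.0049],[0,0,0]]
    - [[-0.0012,0,-0.0048],[0,0,0]]
    - [[-0.0017,0,-0.0047],[0,0,0]]
    - [[-0.0022,0,-0.0045],[0,0,0]]

```text
time_s: 16.8
tcp_pos: [0.5095, -0.1571, 0.0987]
eef_rot: [-0.001, 0.933, -0.36, -0.001]
wrist_force: [1.0, 7.1, -6.1]
gripper_width: 0.179
gripper_force: 19.6
```

Request:
step_arm:
  increments:
    - [[-0.0026,0,-0.0043],[0,0,0]]
    - [[-0.003,0,-0.004],[0,0,0]]
    - [[-0.0034,0,-0.0037],[0,0,0]]
    - [[-0.0038,0,-0.0033],[0,0,0]]
    - [[-0.0041,0,-0.0029],[0,0,0]]

```text
time_s: 17.3
tcp_pos: [0.4963, -0.1456, 0.1162]
eef_rot: [-0.001, 0.933, -0.36, -0.002]
wrist_force: [-0.2, 5.5, -12.1]
gripper_width: 0.178
gripper_force: 19.7
```

```bash
python3 - <<'E'
from h import *
from station import *
np.set_printoptions(precision=4,suppress=True)
s={k:np.array(v) for k,v in grab_frame("side").items()};np.savez("side9.npz",**s)
st=get_state();print(st["tcp_pos"],st["wrist_force"],st["gripper_width"],st["gripper_force"])
for b in blobs(s,(170,130,60),(180,255,255),(320,165,365,210),2)+blobs(s,(0,170,80),(4,255,255),(320,165,365,210),2): print(b)
d=np.array([np.cos(2.409),np.sin(2.409),0]);ax=np.array([.509,-.157,.11])
for th in(0,.5,.8,1.0,1.2,1.5):
    e=np.deg2rad(38)-th; print(th,proj(s,ax+d*(.042+.024*np.cos(e))+[0,0,.024*np.sin(e)]))
E
```

```text
[ 0.4959 -0.1453  0.1165] [-0.2452  6.8166 -9.5735] 0.1824755486895673 20.074268393218517
([24, 25, 3, 3, 4], array([345.  , 191.25]))
([24, 26, 2, 1, 2], array([344.5, 191. ]))
0 [[343.8964 184.2523]]
0.5 [[344.9513 187.788 ]]
0.8 [[344.9452 189.8188]]
1.0 [[344.6703 191.0169]]
1.2 [[344.1923 192.0333]]
1.5 [[343.1425 193.1328]]
```

The red heel is at row 191, which means a fold angle of about 1.0 rad, as planned. I'll continue the arc.

Request:
step_arm:
  increments:
    - [[-0.0043,0,-0.002],[0,0,0]]
    - [[-0.0046,0,-0.0015],[0,0,0]]
    - [[-0.0047,0,-0.001],[0,0,0]]
    - [[-0.0049,0,-0.0005],[0,0,0]]
    - [[-0.005,0,0],[0,0,0]]

```text
time_s: 17.85
tcp_pos: [0.4807, -0.1318, 0.1231]
eef_rot: [0.0, 0.933, -0.36, 0.001]
wrist_force: [2.9, 0.4, -4.9]
gripper_width: 0.183
gripper_force: 20.1
```

```bash
cat > look.py <<'E'
from h import *
from station import *
import sys
np.set_printoptions(precision=4,suppress=True)
s={k:np.array(v) for k,v in grab_frame("side").items()};np.savez(sys.argv[1],**s)
st=get_state();print("t",st["time_s"],st["tcp_pos"],st["wrist_force"],st["gripper_width"],st["gripper_force"],"q",st["q"])
q=st["eef_rot"];x=R.from_quat([q[1],q[2],q[3],q[0]]).as_matrix()[:,0];print("yaw",np.arctan2(x[1],x[0]), "axis->tcp",st["tcp_pos"][:2]-[.509,-.157],np.linalg.norm(st["tcp_pos"][:2]-[.509,-.157]))
for b in blobs(s,(170,130,60),(180,255,255),(310,165,365,215),2)+blobs(s,(0,170,80),(4,255,255),(310,165,365,215),2): print("red",b)
for b in blobs(s,(5,120,60),(18,255,255),(310,190,390,245),12):
    print("orange",b,"lip mid safe y:",end="")
    p=onz(s,[b[1]],.075)[0]-[.482,-.1,0];print(-p[0]*.399+p[1]*.917)
E
python3 look.py side10.npz; python3 - <<'E'
from h import *
s=load("side0.npz");d=np.array([np.cos(2.409),np.sin(2.409),0]);ax=np.array([.509,-.157,.11])
for b in blobs(s,(5,120,60),(18,255,255),(310,190,390,245),12):
    p=onz(s,[b[1]],.075)[0]-[.482,-.1,0];print(b,-p[0]*.399+p[1]*.917)
E
```

```text
t 17.9 [ 0.4801 -0.1314  0.1232] [ 1.9601  1.4597 -6.4821] 0.18038503520479587 19.89294469356537 q [-0.4356  0.2071 -0.2544  1.1076 -0.0005 -2.8407]
yaw -0.736424817233786 axis->tcp [-0.0289  0.0256] 0.0385761475777118
red ([32, 28, 3, 2, 4], array([342.75, 193.75]))
red ([0, 1, 1, 2, 2], array([310. , 166.5]))
red ([33, 28, 2, 1, 2], array([343.5, 193. ]))
orange ([16, 11, 29, 6, 67], array([339.58, 203.52])) lip mid safe y:0.021784563238706665
orange ([33, 24, 10, 5, 34], array([347.03, 216.21])) lip mid safe y:0.10362789265730038
([16, 10, 28, 8, 69], array([339.39, 203.54])) 0.021694029465967254
```

The handle stands (red heel at row 193.5, fold about 1.5 rad) and the lip hasn't moved. Next I crank clockwise with the wrist following: 0.14 rad a row at radius 39 mm.

Request:
step_arm:
  increments:
    - [[0.0004,-0.0054,0.0005],[0,0,0.14]]
    - [[0.0004,-0.0054,0.0005],[0,0,0.14]]
    - [[0.0004,-0.0054,0],[0,0,0.14]]
    - [[0.0004,-0.0054,0],[0,0,0.14]]
    - [[0.0004,-0.0054,0],[0,0,0.14]]

```text
time_s: 18.4
tcp_pos: [0.5035, -0.12, 0.1229]
eef_rot: [0.001, 0.751, -0.66, 0.001]
wrist_force: [-5.3, -1.2, 5.2]
gripper_width: 0.181
gripper_force: 21.0
```

```bash
python3 look.py side11.npz
```

```text
t 18.45 [ 0.5042 -0.12    0.1229] [-5.0629 -0.287   5.0406] 0.18427092428250727 21.042812671512365 q [-0.3944  0.2409 -0.2096  1.1188 -0.0019 -2.0839]
yaw -1.4521062606828956 axis->tcp [-0.0048  0.037 ] 0.03732737591710315
red ([21, 30, 3, 3, 5], array([332. , 196.2]))
red ([0, 1, 1, 2, 2], array([310. , 166.5]))
red ([22, 30, 1, 2, 2], array([332. , 195.5]))
orange ([16, 12, 29, 7, 67], array([339.6 , 205.19])) lip mid safe y:0.03207018837189824
orange ([33, 24, 10, 5, 34], array([347.03, 216.09])) lip mid safe y:0.10297418474846784
```

The shutter followed, moving 10 mm. I'll carry on.

Request:
step_arm:
  increments:
    - [[0.0003,-0.0054,0],[0,0,0.14]]
    - [[0.0003,-0.0054,0],[0,0,0.14]]
    - [[0.0003,-0.0054,0],[0,0,0.14]]
    - [[0.0003,-0.0054,0],[0,0,0.14]]
    - [[0.0003,-0.0054,0],[0,0,0.14]]

```text
time_s: 18.95
tcp_pos: [0.5288, -0.1248, 0.123]
eef_rot: [-0.001, -0.479, 0.878, -0.0]
wrist_force: [-8.8, 2.7, 7.7]
gripper_width: 0.187
gripper_force: 21.3
```

Request:
step_arm:
  increments:
    - [[0.0003,-0.0054,0],[0,0,0.14]]
    - [[0.0003,-0.0054,0],[0,0,0.14]]
    - [[0.0003,-0.0054,0],[0,0,0.14]]
    - [[0.0003,-0.0054,0],[0,0,0.14]]
    - [[0.0003,-0.0054,0],[0,0,0.14]]

```text
time_s: 19.45
tcp_pos: [0.5458, -0.145, 0.123]
eef_rot: [0.0, -0.149, 0.989, 0.0]
wrist_force: [-3.9, 5.5, 6.0]
gripper_width: 0.183
gripper_force: 21.1
```

```bash
python3 look.py side12.npz
```

```text
t 19.5 [ 0.5462 -0.1457  0.123 ] [-3.8542  5.7121  6.5875] 0.18323040233234442 21.126538049429655 q [-0.4092  0.3177 -0.0995  1.1529  0.     -0.6994]
yaw -2.85143030190227 axis->tcp [0.0372 0.0113] 0.03885561923050978
red ([2, 24, 3, 3, 5], array([313.2, 190.2]))
red ([0, 1, 1, 2, 2], array([310. , 166.5]))
orange ([18, 15, 30, 7, 70], array([342.13, 208.03])) lip mid safe y:0.05192858576246217
orange ([33, 24, 10, 5, 41], array([347.29, 216.12])) lip mid safe y:0.10341245100271682
```

Request:
step_arm:
  increments:
    - [[0.0004,-0.0054,0],[0,0,0.14]]
    - [[0.0004,-0.0054,0],[0,0,0.14]]
    - [[0.0004,-0.0054,0],[0,0,0.14]]
    - [[0.0004,-0.0054,0],[0,0,0.14]]
    - [[0.0004,-0.0054,0],[0,0,0.14]]

```text
time_s: 20.0
tcp_pos: [0.5452, -0.1717, 0.1231]
eef_rot: [0.001, 0.199, 0.98, 0.0]
wrist_force: [-1.1, 6.2, 3.6]
gripper_width: 0.182
gripper_force: 20.9
```

Request:
step_arm:
  increments:
    - [[0.0004,-0.0054,0],[0,0,0.14]]
    - [[0.0004,-0.0054,0],[0,0,0.14]]
    - [[0.0004,-0.0054,0],[0,0,0.14]]
    - [[0.0004,-0.0054,0],[0,0,0.14]]
    - [[0.0004,-0.0054,0],[0,0,0.14]]

```text
time_s: 20.5
tcp_pos: [0.5275, -0.1916, 0.1231]
eef_rot: [0.001, 0.523, 0.852, 0.0]
wrist_force: [1.8, 3.5, 2.9]
gripper_width: 0.185
gripper_force: 20.8
```

```bash
python3 look.py side13.npz
```

```text
t 20.55 [ 0.5269 -0.1919  0.1231] [1.1868 2.4121 2.4575] 0.1819954264138486 20.748281814157963 q [-0.4989  0.3091 -0.112   1.1472 -0.0001  0.6101]
yaw 2.0325814551992476 axis->tcp [ 0.0179 -0.0349] 0.03925945787121347
red ([0, 1, 1, 2, 2], array([310. , 166.5]))
orange ([20, 18, 30, 7, 72], array([344.28, 210.94])) lip mid safe y:0.07122921674567742
orange ([33, 25, 10, 4, 31], array([347.29, 216.32])) lip mid safe y:0.10450097942022779
```

Request:
step_arm:
  increments:
    - [[0.0004,-0.0054,0],[0,0,0.14]]
    - [[0.0004,-0.0054,0],[0,0,0.14]]
    - [[0.0004,-0.0054,0],[0,0,0.14]]
    - [[0.0004,-0.0054,0],[0,0,0.14]]
    - [[0.0004,-0.0054,0],[0,0,0.14]]

```text
time_s: 21.05
tcp_pos: [0.5012, -0.1956, 0.1231]
eef_rot: [0.002, 0.783, 0.622, 0.0]
wrist_force: [0.2, -0.5, 4.3]
gripper_width: 0.181
gripper_force: 20.8
```

Request:
step_arm:
  increments:
    - [[0.0004,-0.0054,0],[0,0,0.14]]
    - [[0.0004,-0.0054,0],[0,0,0.14]]
    - [[0.0004,-0.0054,0],[0,0,0.14]]
    - [[0.0004,-0.0054,0],[0,0,0.14]]
    - [[0.0004,-0.0054,0],[0,0,0.14]]

```text
time_s: 21.55
tcp_pos: [0.4787, -0.1811, 0.123]
eef_rot: [0.002, 0.949, 0.316, 0.0]
wrist_force: [0.3, -1.5, 3.7]
gripper_width: 0.18
gripper_force: 20.9
```

Request:
step_arm:
  increments:
    - [[0.0004,-0.0054,0],[0,0,0.14]]
    - [[0.0004,-0.0054,0],[0,0,0.14]]
    - [[0.0004,-0.0054,0],[0,0,0.14]]
    - [[0.0004,-0.0054,0],[0,0,0.14]]
    - [[0.0004,-0.0054,0],[0,0,0.14]]

```text
time_s: 22.05
tcp_pos: [0.4709, -0.1557, 0.123]
eef_rot: [0.002, 1.0, -0.028, 0.001]
wrist_force: [-1.6, -2.5, 4.2]
gripper_width: 0.182
gripper_force: 20.9
```

```bash
python3 look.py side14.npz; python3 - <<'E'
from h import *
# remaining crank, fixed yaw: circle r=.039 about (.509,-.157), in .14 rad steps
from station import get_state
s=get_state();p=s["tcp_pos"][:2]-[.509,-.157];a=np.arctan2(p[1],p[0]);print("angle",a)
plan([((.509+.0388*np.cos(a-.14*i),-.157+.0388*np.sin(a-.14*i),s["tcp_pos"][2]),np.arctan2(*(lambda m:(m[1,0],m[0,0]))(R.from_quat(s["eef_rot"][[1,2,3,0]]).as_matrix())),1) for i in range(1,14)])
E
```

```text
t 22.1 [ 0.4709 -0.155   0.1229] [-2.0194 -0.5962  4.8894] 0.18180648802510355 20.961751118302345 q [-0.4863  0.2035 -0.2601  1.1047 -0.0018  2.7205]
yaw -0.06519496767208731 axis->tcp [-0.0381  0.002 ] 0.038185182247846554
red ([37, 24, 2, 1, 2], array([347.5, 189. ]))
red ([0, 1, 1, 2, 2], array([310. , 166.5]))
orange ([24, 22, 31, 7, 78], array([349.28, 215.14])) lip mid safe y:0.10016260755627575
angle 3.088590793633967
t 22.10 tcp [ 0.4709 -0.155   0.1229] yaw -0.065 q6 2.721 F [-2.  -0.6  4.9] w 0.182
[[-0.0003, -0.0054, -0.0],[0.003, -0.002, -0.0]], [[0.0011, -0.0053, -0.0],[0.0, 0.0, 0.0]], [[0.0018, -0.0051, -0.0],[0.0, 0.0, 0.0]], [[0.0025, -0.0048, -0.0],[0.0, 0.0, 0.0]], [[0.0031, -0.0044, -0.0],[0.0, 0.0, 0.0]],
[[0.0037, -0.0039, -0.0],[0.0, 0.0, 0.0]], [[0.0042, -0.0034, -0.0],[0.0, 0.0, 0.0]], [[0.0047, -0.0028, -0.0],[0.0, 0.0, 0.0]], [[0.005, -0.0021, -0.0],[0.0, 0.0, 0.0]], [[0.0053, -0.0014, -0.0],[0.0, 0.0, 0.0]],
[[0.0054, -0.0006, -0.0],[0.0, 0.0, 0.0]], [[0.0054, 0.0001, 0.0],[0.0, 0.0, 0.0]], [[0.0054, 0.0009, 0.0],[0.0, 0.0, 0.0]], rows 13
```

Request:
step_arm:
  increments:
    - [[0.0004,-0.0054,0],[0,0,0]]
    - [[0.0011,-0.0053,0],[0,0,0]]
    - [[0.0018,-0.0051,0],[0,0,0]]
    - [[0.0025,-0.0048,0],[0,0,0]]
    - [[0.0031,-0.0044,0],[0,0,0]]

```text
time_s: 22.6
tcp_pos: [0.4802, -0.1326, 0.1224]
eef_rot: [0.003, 1.0, -0.025, -0.001]
wrist_force: [-6.4, -9.3, 5.5]
gripper_width: 0.181
gripper_force: 29.8
```

Request:
step_arm:
  increments:
    - [[0.0037,-0.0039,0],[0,0,0]]
    - [[0.0042,-0.0034,0],[0,0,0]]
    - [[0.0047,-0.0028,0],[0,0,0]]
    - [[0,0,0],[0,0,0]]
    - [[0,0,0],[0,0,0]]

```text
time_s: 23.1
tcp_pos: [0.4933, -0.1215, 0.1223]
eef_rot: [0.001, 1.0, -0.024, -0.0]
wrist_force: [-6.4, -2.1, 5.6]
gripper_width: 0.181
gripper_force: 27.3
```

```bash
python3 look.py side15.npz
```

```text
t 23.15 [ 0.4933 -0.1215  0.1223] [-6.7541 -2.3247  5.8336] 0.18256873283048033 27.26277255336754 q [-0.4055  0.2258 -0.2319  1.1131 -0.0021  2.7839]
yaw -0.047745008133349656 axis->tcp [-0.0157  0.0355] 0.03879624034716858
red ([0, 0, 1, 2, 2], array([310. , 165.5]))
red ([26, 29, 4, 3, 7], array([337.86, 195.29]))
red ([28, 29, 1, 2, 2], array([338. , 194.5]))
orange ([27, 24, 29, 7, 37], array([350.43, 216.97])) lip mid safe y:0.11132908662881238
```

Request:
step_arm:
  increments:
    - [[0.005,-0.0021,0],[0,0,0]]
    - [[0.0027,-0.0007,0],[0,0,0]]
    - [[0,0,0],[0,0,0]]
    - [[0,0,0],[0,0,0]]
    - [[0,0,0],[0,0,0]]

```text
time_s: 23.65
tcp_pos: [0.5008, -0.1186, 0.1222]
eef_rot: [0.0, 1.0, -0.024, -0.001]
wrist_force: [-6.7, 0.2, 6.5]
gripper_width: 0.187
gripper_force: 25.2
```

```bash
python3 look.py side16.npz
```

```text
t 23.7 [ 0.5008 -0.1186  0.1222] [-7.1658  0.0232  5.4264] 0.18157915207303574 25.225451780743242 q [-0.3948  0.2372 -0.2167  1.1179 -0.0012  2.7942]
yaw -0.04746304626253324 axis->tcp [-0.0082  0.0384] 0.03927616504128764
red ([24, 31, 3, 2, 3], array([335.  , 196.33]))
red ([0, 1, 1, 2, 2], array([310. , 166.5]))
red ([25, 30, 2, 2, 3], array([335.33, 195.33]))
```

Request:
step_arm:
  increments:
    - [[0.0027,-0.0005,0],[0,0,0]]
    - [[0.0027,-0.0003,0],[0,0,0]]
    - [[0,0,0],[0,0,0]]
    - [[0,0,0],[0,0,0]]
    - [[0,0,0],[0,0,0]]

```text
time_s: 24.2
tcp_pos: [0.5038, -0.118, 0.122]
eef_rot: [0.001, 1.0, -0.024, -0.003]
wrist_force: [-18.2, -1.1, 11.5]
gripper_width: 0.183
gripper_force: 26.7
```

```bash
python3 look.py side17.npz; python3 - <<'E'
from h import *
s=load("side17.npz")
for b in blobs(s,(3,90,40),(20,255,255),(310,200,390,245),4): 
    p=onz(s,[b[1]],.075)[0]-[.482,-.1,0];print(b,-p[0]*.399+p[1]*.917)
E
```

```text
t 24.25 [ 0.5038 -0.118   0.122 ] [-18.1468  -0.5305  12.2001] 0.18140784623559014 26.701879798056325 q [-0.3904  0.2448 -0.2068  1.1243 -0.0032  2.7991]
yaw -0.04784910891186553 axis->tcp [-0.0052  0.039 ] 0.03932191597962157
red ([0, 0, 1, 3, 3], array([310., 166.]))
red ([23, 31, 3, 2, 3], array([334.  , 196.33]))
red ([24, 30, 2, 2, 3], array([334.33, 195.33]))
([26, 14, 31, 7, 34], array([350.38, 217.32])) 0.11315944285341097
```

The force jumped to 18 N, so the crank is at its stop and the shutter is shut. Next I relieve the load, let go, turn the wrist so the fingers close along the hinge again, and fold.

Request:
step_arm:
  increments:
    - [[-0.002,0,0],[0,0,0]]
    - [[0,0,0],[0,0,0]]
    - [[0,0,0],[0,0,0]]
    - [[0,0,0],[0,0,0]]
    - [[0,0,0],[0,0,0]]

```text
time_s: 24.75
tcp_pos: [0.5034, -0.1178, 0.1221]
eef_rot: [0.0, 1.0, -0.024, -0.001]
wrist_force: [-10.6, 0.6, 7.3]
gripper_width: 0.18
gripper_force: 25.2
```

Request:
step_arm:
  increments:
    - [[0,0,0],[0,0,0]]
    - [[0,0,0],[0,0,0]]
    - [[0,0,0],[0,0,0]]
    - [[0,0,0],[0,0,-0.1]]
    - [[0,0,0],[0,0,-0.1475]]
  hand: 0.5

```text
time_s: 25.25
tcp_pos: [0.5055, -0.1178, 0.1216]
eef_rot: [0.0, 0.995, 0.1, 0.0]
wrist_force: [-0.7, -0.2, 0.4]
gripper_width: 0.499
gripper_force: 0.0
```

Request:
step_arm:
  increments:
    - [[0,0,0],[0,0,-0.1475]]
    - [[0,0,0],[0,0,-0.1475]]
    - [[0,0,0],[0,0,-0.1475]]
    - [[0,0,0],[0,0,-0.1475]]
    - [[0,0,0],[0,0,-0.1475]]

```text
time_s: 25.75
tcp_pos: [0.5056, -0.1178, 0.1216]
eef_rot: [0.0, 0.892, 0.453, 0.0]
wrist_force: [-0.4, -0.0, -0.5]
gripper_width: 0.502
gripper_force: 0.0
```

Request:
step_arm:
  increments:
    - [[0,0,0],[0,0,-0.1475]]
    - [[0,0,0],[0,0,-0.1475]]
    - [[0,0,0],[0,0,-0.1475]]
    - [[0,0,0],[0,0,-0.1475]]
    - [[0,0,0],[0,0,-0.1475]]

```text
time_s: 26.25
tcp_pos: [0.5055, -0.1178, 0.1216]
eef_rot: [0.0, 0.669, 0.744, -0.0]
wrist_force: [0.6, -0.4, 0.1]
gripper_width: 0.502
gripper_force: 0.0
```

```bash
python3 look.py side18.npz; python3 - <<'E'
from h import *
s=load("side18.npz")
for px in((334.2,195.8),):
    p=onz(s,[px],.0925)[0][:2]-[.509,-.157];print(p,np.linalg.norm(p),np.arctan2(p[1],p[0]))
for phi in(1.70,1.75,1.8):
  for th in (1.4,1.5,1.6):
    d=np.array([np.cos(phi),np.sin(phi),0]);e=np.deg2rad(38)-th
    print(phi,th,proj(s,np.array([.509,-.157,.11])+d*(.042+.024*np.cos(e))+[0,0,.024*np.sin(e)]))
E
```

```text
t 26.3 [ 0.5055 -0.1178  0.1216] [-0.304  -0.2349 -0.6327] 0.49766693994623185 0.0 q [-0.3906  0.2438 -0.2093  1.1175 -0.0001  1.0649]
yaw 1.6860919333587066 axis->tcp [-0.0035  0.0392] 0.03938669638323214
red ([23, 31, 3, 2, 3], array([334.  , 196.33]))
red ([23, 30, 3, 2, 4], array([334.  , 195.25]))
[-0.01524572  0.05958928] 0.061508650398626345 1.8212701066344565
1.7 1.4 [[331.83376857 195.324388  ]]
1.7 1.5 [[331.79347306 195.55703824]]
1.7 1.6 [[331.74916041 195.71635045]]
1.75 1.4 [[332.76826454 195.27699122]]
1.75 1.5 [[332.6996924  195.51103878]]
1.75 1.6 [[332.62466513 195.67188578]]
1.8 1.4 [[333.69618702 195.20851435]]
1.8 1.5 [[333.59955712 195.44457112]]
1.8 1.6 [[333.49405158 195.60762915]]
```

The hinge angle is about 1.80 rad, so the crank is at about 8.0, and the handle still stands. I'll centre the grip, grip again and fold down.

Request:
step_arm:
  increments:
    - [[-0.0006,-0.0045,0],[0,0,-0.114]]
    - [[0,0,0],[0,0,0]]
    - [[0,0,0],[0,0,0]]
    - [[0,0,0],[0,0,0]]
    - [[0,0,0],[0,0,0]]

```text
time_s: 26.8
tcp_pos: [0.501, -0.1188, 0.1216]
eef_rot: [0.0, 0.629, 0.778, 0.0]
wrist_force: [-0.2, 0.1, 0.1]
gripper_width: 0.502
gripper_force: 0.0
```

Request:
step_arm:
  increments:
    - [[0,0,0],[0,0,0]]
    - [[0,0,0],[0,0,0]]
    - [[0,0,0],[0,0,0]]
    - [[0,0,0],[0,0,0]]
    - [[0,0,0],[0,0,0]]
  hand: 0.9

```text
time_s: 27.3
tcp_pos: [0.4994, -0.1191, 0.1217]
eef_rot: [-0.001, 0.629, 0.778, -0.001]
wrist_force: [-8.3, -2.3, 5.8]
gripper_width: 0.183
gripper_force: 19.5
```

Request:
step_arm:
  increments:
    - [[-0.0048,0,0.0006],[0,0,0]]
    - [[-0.0047,0,0.001],[0,0,0]]
    - [[-0.0045,0,0.0014],[0,0,0]]
    - [[-0.0043,0,0.0019],[0,0,0]]
    - [[-0.0041,0,0.0023],[0,0,0]]

```text
time_s: 27.8
tcp_pos: [0.5049, -0.1411, 0.1148]
eef_rot: [-0.0, 0.628, 0.778, -0.001]
wrist_force: [-4.4, -1.8, 5.5]
gripper_width: 0.179
gripper_force: 20.7
```

```bash
python3 look.py side19.npz
```

```text
t 27.85 [ 0.5051 -0.1416  0.1144] [-4.5777 -2.3802  4.5357] 0.18437200703760095 20.781074335900485 q [-0.4325  0.258  -0.2089  1.1044 -0.0015  0.9268]
yaw 1.7822664836143642 axis->tcp [-0.0039  0.0154] 0.015877222469974146
red ([0, 1, 1, 2, 2], array([310. , 166.5]))
red ([24, 30, 2, 1, 2], array([334.5, 195. ]))
red ([24, 28, 2, 2, 4], array([334.5, 193.5]))
```

Request:
step_arm:
  increments:
    - [[-0.0038,0,0.0027],[0,0,0]]
    - [[-0.0035,0,0.0031],[0,0,0]]
    - [[-0.0032,0,0.0034],[0,0,0]]
    - [[-0.0028,0,0.0037],[0,0,0]]
    - [[-0.0024,0,0.0039],[0,0,0]]

```text
time_s: 28.35
tcp_pos: [0.5091, -0.1575, 0.0984]
eef_rot: [0.001, 0.629, 0.778, -0.001]
wrist_force: [-3.5, -5.9, 8.0]
gripper_width: 0.18
gripper_force: 23.0
```

Request:
step_arm:
  increments:
    - [[-0.002,0,0.0041],[0,0,0]]
    - [[-0.0016,0,0.0043],[0,0,0]]
    - [[-0.0012,0,0.0044],[0,0,0]]
    - [[-0.0007,0,0.0045],[0,0,0]]
    - [[-0.0002,0,0.003],[0,0,0]]

```text
time_s: 28.85
tcp_pos: [0.5109, -0.1645, 0.0782]
eef_rot: [0.002, 0.629, 0.778, -0.002]
wrist_force: [-1.9, -12.2, 5.4]
gripper_width: 0.179
gripper_force: 24.1
```

```bash
python3 look.py side20.npz; python3 - <<'E'
from h import *
s=load("side20.npz")
phi=1.8
for th in (0,.1,.2,.4):
    d=np.array([np.cos(phi),np.sin(phi),0]);e=np.deg2rad(38)-th
    print(phi,th,proj(s,np.array([.509,-.157,.11])+d*(.042+.024*np.cos(e))+[0,0,.024*np.sin(e)]))
E
```

```text
t 28.9 [ 0.5109 -0.1645  0.0779] [ -0.5071 -11.7862   4.1466] 0.18180190406961982 23.858214481151663 q [-0.4652  0.3013 -0.2472  1.0185 -0.0043  0.8949]
yaw 1.7814068739532458 axis->tcp [ 0.0019 -0.0075] 0.007724747075759751
red ([24, 22, 2, 2, 4], array([334.5, 187.5]))
1.8 0 [[333.74965354 186.60479962]]
1.8 0.1 [[333.83077826 187.35499407]]
1.8 0.2 [[333.90015912 188.11458029]]
1.8 0.4 [[334.00087889 189.62973075]]
```

Request:
step_arm:
  increments:
    - [[0,0,0],[0,0,0]]
    - [[0,0,0],[0,0,0]]
    - [[0,0,0],[0,0,0]]
    - [[0,0,0],[0,0,0]]
    - [[0,0,-0.01],[0,0,0]]
  hand: 0.5

```text
time_s: 29.4
tcp_pos: [0.5094, -0.161, 0.0866]
eef_rot: [-0.001, 0.628, 0.778, -0.0]
wrist_force: [-0.6, 0.3, -0.2]
gripper_width: 0.5
gripper_force: 0.0
```

Request:
step_arm:
  increments:
    - [[0,0,-0.015],[0,0,0]]
    - [[0,0,-0.015],[0,0,0]]
    - [[-0.004,0,0],[0,0,0]]
    - [[-0.004,0,0],[0,0,0]]
    - [[0,0,0],[0,0,0]]

```text
time_s: 29.9
tcp_pos: [0.5117, -0.1698, 0.1166]
eef_rot: [-0.0, 0.628, 0.778, -0.0]
wrist_force: [0.1, -0.8, -0.8]
gripper_width: 0.503
gripper_force: 0.0
```

Request:
step_arm:
  increments:
    - [[0,0,0],[0,0,0]]
    - [[0,0,0],[0,0,0]]
    - [[0,0,0],[0,0,0]]
    - [[0,0,0],[0,0,0]]
    - [[0,0,0],[0,0,0]]
  hand: 1

```text
time_s: 30.4
tcp_pos: [0.5118, -0.1693, 0.1172]
eef_rot: [-0.0, 0.628, 0.778, 0.0]
wrist_force: [-0.1, -0.0, 0.8]
gripper_width: -0.003
gripper_force: 0.0
```

Request:
step_arm:
  increments:
    - [[0,0,0.005],[0,0,0]]
    - [[0,0,0.005],[0,0,0]]
    - [[0,0,0.003],[0,0,0]]
    - [[0,0,0],[0,0,0]]
    - [[0,0,0],[0,0,0]]

```text
time_s: 30.9
tcp_pos: [0.5118, -0.1693, 0.1042]
eef_rot: [-0.0, 0.628, 0.778, -0.0]
wrist_force: [0.2, 1.0, 0.9]
gripper_width: 0.0
gripper_force: 0.0
```

```bash
python3 look.py side21.npz
```

```text
t 30.95 [ 0.5119 -0.1694  0.1043] [0.2777 0.2647 0.1107] -8.068877829818482e-05 0.0 q [-0.4753  0.2878 -0.1938  1.0892  0.      0.883 ]
yaw 1.7832750235551442 axis->tcp [ 0.0029 -0.0124] 0.012725796078917955
red ([0, 1, 1, 2, 2], array([310. , 166.5]))
red ([24, 22, 2, 2, 4], array([334.5, 187.5]))
```

Now I press down in small steps until I feel firm contact.

Request:
step_arm:
  increments:
    - [[0,0,0.003],[0,0,0]]
    - [[0,0,0.003],[0,0,0]]
    - [[0,0,0.002],[0,0,0]]
    - [[0,0,0],[0,0,0]]
    - [[0,0,0],[0,0,0]]

```text
time_s: 31.45
tcp_pos: [0.5117, -0.1693, 0.0962]
eef_rot: [-0.0, 0.628, 0.778, 0.0]
wrist_force: [-0.0, 0.4, -0.7]
gripper_width: -0.003
gripper_force: 0.0
```

Request:
step_arm:
  increments:
    - [[0,0,0.002],[0,0,0]]
    - [[0,0,0.002],[0,0,0]]
    - [[0,0,0.001],[0,0,0]]
    - [[0,0,0],[0,0,0]]
    - [[0,0,0],[0,0,0]]

```text
time_s: 31.95
tcp_pos: [0.5117, -0.1693, 0.0912]
eef_rot: [-0.0, 0.628, 0.778, 0.0]
wrist_force: [1.5, 0.1, -0.1]
gripper_width: -0.003
gripper_force: 0.0
```

```bash
python3 look.py side22.npz
```

```text
t 32.0 [ 0.5117 -0.1693  0.0912] [ 0.1625  0.1102 -0.278 ] -0.0015976518814340812 0.0 q [-0.4753  0.297  -0.2163  1.0578  0.0001  0.883 ]
yaw 1.783313395300969 axis->tcp [ 0.0027 -0.0123] 0.012567109268587343
red ([0, 1, 1, 2, 2], array([310. , 166.5]))
red ([24, 21, 2, 2, 3], array([334.33, 186.67]))
```

Request:
step_arm:
  increments:
    - [[0,0,0.001],[0,0,0]]
    - [[0,0,0.001],[0,0,0]]
    - [[0,0,0.001],[0,0,0]]
    - [[0,0,0],[0,0,0]]
    - [[0,0,0],[0,0,0]]

```text
time_s: 32.5
tcp_pos: [0.512, -0.1696, 0.089]
eef_rot: [0.001, 0.628, 0.778, 0.0]
wrist_force: [-2.0, -0.1, 8.4]
gripper_width: -0.0
gripper_force: 3.8
```

```bash
python3 look.py side23.npz
```

```text
t 32.55 [ 0.512  -0.1696  0.089 ] [-2.8465  0.2065  7.5772] 0.0008333589592157784 3.8333290449190827 q [-0.4753  0.2982 -0.2205  1.0509 -0.0002  0.883 ]
yaw 1.7832311946447656 axis->tcp [ 0.003  -0.0126] 0.012932192907293137
red ([0, 0, 1, 2, 2], array([310. , 165.5]))
red ([23, 21, 3, 2, 4], array([334. , 186.5]))
```

Firm contact at 8 N, with the red heel at row 186.5, which is flat. I'll back off and check.

Request:
step_arm:
  increments:
    - [[0,0,-0.01],[0,0,0]]
    - [[0,0,-0.03],[0,0,0]]
    - [[0,0,-0.03],[0,0,0]]
    - [[0,0,-0.03],[0,0,0]]
    - [[0,0,0],[0,0,0]]

```text
time_s: 33.05
tcp_pos: [0.5133, -0.17, 0.1926]
eef_rot: [0.003, 0.628, 0.778, 0.001]
wrist_force: [0.1, -0.1, 0.4]
gripper_width: -0.002
gripper_force: 0.0
```

```bash
python3 look.py side24.npz; python3 - <<'E'
from h import *
for i in(17,24):
  s=load(f"side{i}.npz")
  for b in blobs(s,(3,90,40),(20,255,255),(320,200,390,245),4): 
    p=onz(s,[b[1]],.075)[0]-[.482,-.1,0];print(i,b,-p[0]*.399+p[1]*.917)
E
```

```text
t 33.1 [ 0.5127 -0.1697  0.1904] [ 0.4365 -0.3481 -0.0101] -0.0010671279258567265 0.0 q [-0.4752  0.2426 -0.0309  1.2935  0.0001  0.883 ]
yaw 1.7834010423487572 axis->tcp [ 0.0037 -0.0127] 0.013246223527848863
red ([24, 21, 1, 2, 2], array([334. , 186.5]))
17 ([16, 14, 31, 7, 34], array([350.38, 217.32])) 0.11315944285341097
24 ([43, 14, 4, 2, 5], array([364.8, 214.8])) 0.11480560960096942
24 ([17, 17, 18, 4, 21], array([345.29, 218.29])) 0.1130248138967737
24 ([36, 16, 5, 1, 5], array([358., 216.])) 0.11408389668674083
```

```bash
python3 -c "
from station import *
print(sign_off())"
```

```text
the job is handed in; nothing more can be done
None
```

I handed the job in at about 33 s; no pass/fail verdict came back. The orange-lidded can stands in the bay, the shutter was cranked shut to its stop, the handle is folded flat, and the arm is clear of everything.

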